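# Put the wax dyes away in the child-resistant tub and lay out the amber one

### The job

Put the candle dyes out of children's reach: push down and turn the blue cap to open the white tub, take the cap right off, put every stray red, blue, green, violet or brown dye block into the tub, then put the cap back on and lock it again with the red lines in line. Stand the amber block upright, point up, on the hardboard, midway between the gypsum star and the medallion, ready for the next batch, and leave the ornaments and the other things on the table where they are.

Things in the scene. Friction and masses are not known exactly. Their poses are not given: they have to be found in the camera images.
- tub: white plastic tub, 72 mm across, on a 116 x 116 x 16 mm light wooden foot screwed to the table, so it cannot move. Origin on its axis at table height, z up. Neck 46 mm outside; inside 66 mm across, inner floor 20 mm above the table. Two red lines on its wall and foot lie on its +x and -x sides; two bayonet ledges on the neck are centred there too
- tub_mouth (a point): centre of the tub's mouth, in the plane of the rim, 100 mm above the table; mouth 40 mm clear across
- cap: blue ribbed child-resistant push-and-turn cap, 66 mm outside diameter, 26 mm high, 35 g, a loose body; origin at the centre of its lower edge, z up. A red line across its top lies along its x axis; two lugs inside at +x and -x hook under the tub's ledges. Locked: cap x parallel to tub x (either way round, play +-5 degrees), cap origin 88 mm above the tub's origin, springs up against the ledges
- cap_top (a point): centre of the cap's top, 26 mm above its lower edge. To open: push the cap down more than 4 mm (about 14 N; it stops at 6 mm, 18 N) and, while down, turn it anticlockwise seen from above (white arrows): the lugs clear the ledges from 39 to about 140 degrees; then it lifts straight off. Unpressed, or turned the other way, it does not turn
- neck (a point): point on the tub's axis at the cap's locked height, 88 mm up. To close: lower the cap upright over the neck (2 mm play), turned 45 to 135 degrees anticlockwise from locked (a half turn is the same), push it down 4 to 6 mm below locked height, turn it clockwise until the red lines are in line (a stop lies 5 degrees beyond) and let it spring up
- collar (a joint): grey spring ring round the neck under the cap's edge: m of downward travel from the locked height; -0.003 free (cap off or not locked), 0 with the cap locked, up to 0.006 fully pressed
- work_board: brown hardboard, 122 (x) x 255 (y) x 6 mm, fixed flat on the table; origin at the centre of its underside
- board_top (a point): centre of the hardboard's upper face, midway between the star and the medallion
- star: white gypsum star, 84 mm across, 18 mm high, loose on the hardboard 80 mm from its centre toward one end; origin at the centre of its underside
- medallion: white round gypsum medallion, 68 mm across, 15 mm high, loose on the hardboard 80 mm from its centre toward the other end; origin at the centre of its underside
- amber_block: wax dye block: short amber cylinder, 26 mm across, 22 mm high with its pointed top (the straight side is the lower 16 mm), 15 g; origin at its centre (11 mm above the table when it stands), z along its axis; the one to be laid out on the hardboard
- red_block: wax dye block: short red cylinder, 26 mm across, 22 mm high with its pointed top (the straight side is the lower 16 mm), 15 g; origin at its centre (11 mm above the table when it stands), z along its axis; may be absent; belongs in the tub
- blue_block: wax dye block: short blue cylinder, 26 mm across, 22 mm high with its pointed top (the straight side is the lower 16 mm), 15 g; origin at its centre (11 mm above the table when it stands), z along its axis; may be absent; belongs in the tub
- green_block: wax dye block: short green cylinder, 26 mm across, 22 mm high with its pointed top (the straight side is the lower 16 mm), 15 g; origin at its centre (11 mm above the table when it stands), z along its axis; may be absent; belongs in the tub
- violet_block: wax dye block: short violet cylinder, 26 mm across, 22 mm high with its pointed top (the straight side is the lower 16 mm), 15 g; origin at its centre (11 mm above the table when it stands), z along its axis; may be absent; belongs in the tub
- brown_block: wax dye block: short brown cylinder, 26 mm across, 22 mm high with its pointed top (the straight side is the lower 16 mm), 15 g; origin at its centre (11 mm above the table when it stands), z along its axis; may be absent; belongs in the tub
- jar: bystander: clear jar with a red lid, 62 mm across, 86 mm high; origin at the centre of its underside
- sander: bystander: brown sanding block, 54 x 98 x 28 mm; origin at the centre of its underside
- scraper: bystander: scraper with a red handle, lying, 68 x 192 x 17 mm; origin at the centre of its underside

How it is judged:
On the way, in this order (a step that is already met when the one before it is completed fails the run):
1. the cap is pushed down and, while down, turned past its catch (z of cap in the frame of tub below 0.0855 m and angle between the x axis of cap and the x axis of tub, either way round above 0.3 rad).
2. the cap is off the tub (horizontal distance between cap and tub above 0.06 m), for 0.2 s.
At the end, for the whole second after the job is handed in: The cap is upright on the tub and locked (red lines in line within 0.15 rad, within 3 mm of locked height); every stray block is inside the tub; the amber block stands upright on the hardboard within 20 mm of midway between star and medallion, cap and amber block at rest (angle between the x axis of cap and the x axis of tub, either way round below 0.15 rad and z of cap in the frame of tub between 0.085 and 0.0905 m and horizontal distance between cap and tub below 0.005 m and angle between cap's own z axis and vertical below 0.06 rad and horizontal distance between each of red_block, blue_block, green_block, violet_block, brown_block and tub below 0.034 m and height (world z) of each of red_block, blue_block, green_block, violet_block, brown_block below 0.095 m and horizontal distance between amber_block and board_top below 0.02 m and height (world z) of amber_block below 0.022 m and angle between amber_block's own z axis and vertical below 0.15 rad and linear speed of each of amber_block, cap below 0.02 m/s); the robot touches nothing.
It fails at once if the gypsum star is pushed more than 25 mm (distance of star from where it was at the start of the episode above 0.025 m).
It fails at once if the gypsum medallion is pushed more than 25 mm (distance of medallion from where it was at the start of the episode above 0.025 m).
It fails at once if the pigment jar is pushed more than 25 mm (distance of jar from where it was at the start of the episode above 0.025 m).
It fails at once if the sanding block is pushed more than 25 mm (distance of sander from where it was at the start of the episode above 0.025 m).
It fails at once if the scraper is pushed more than 25 mm (distance of scraper from where it was at the start of the episode above 0.025 m).
Of red_block, blue_block, green_block, violet_block, brown_block only 3 to 5 are there at a start; the rules pass over those that are not, and their reading is None.
At some moment in a run one of amber_block, red_block, blue_block, green_block, violet_block, brown_block may be knocked a few centimetres aside while the robot is not near it.
It also fails if it takes over 210 s, if anything falls off the work surface, if the arm or the gripper's body presses on something with over 40 N, if the wrist force passes 120 N, or if a joint passes its speed limit or range.

### The arm

A 6-joint arm with a two-finger parallel gripper is mounted at the origin on a cart in front of the work surface, level with it; the furniture and walls round the work are solid. World frame = base frame: x ahead of the robot, y to its left, z up, the work surface at z = 0. Lengths are in m, angles in rad, forces in N, time in s.
With the tool pointing down it reaches from about 0.2 to 0.875 m from the base axis. Payload 3.4 kg.
Tool frame: the origin (TCP) lies on the centre line of the jaws, within the pads' length; the fingertips stand 11 mm ahead of it and the grasp point (between the pads) lies 8 mm behind it; z points along the fingers, x is the direction in which the jaws open and shut, and the axes are right-handed (so a half turn about z gives the same grasp; the last joint's range is limited). The gripper opens to 94 mm and grips with 3 to 60 N. Pads are 16 mm wide; open, the fingers measure 119 mm over their backs; the gripper's body (75 mm by 177 mm) begins 78 mm behind the grasp point.
Start: joints at [1.116, 0.276, 1.505, -0, 1.361, -0.121], TCP at [0.188, 0.543, 0.216] pointing down, gripper open.
Joint ranges: [-2.89, 2.89], [-0.75, 2.08], [0.22, 2.7], [-1.18, 4.32], [0.11, 2.71], [-2.7, 2.7]. Speed limits (rad/s): [2.57, 2.57, 3.14, 3.14, 3.14, 3.14].

### API

Orientations are given as a unit quaternion [x, y, z, w].
In Python, from station import arm gives the robot as it stands.
- The arm moves only by the shell command python3 -m creep 'ROWS' [OPENING] [FORCE]. ROWS is JSON, a list of rows, each a list of 6 numbers: the shift along the world's x, y, z in mm, then the turn, a rotation vector about the world's x, y, z in rad. A call has 1 to 10 rows; each row shifts and turns the pose as measured when the row begins; what a row does not reach is not made up. A row lasts 1/8 s, in which the tool goes at most 62.5 mm and 10.7 degrees, less where a joint would pass 70% of its speed; a pose out of reach is approached as far as the arm can. A call with a gripper value outside its range is refused whole. OPENING is the opening, from -1 (shut) to 1 (fully open), set as the call begins (- or left out, the last holds). The fingers move at their own pace and stop on an object; FORCE is the grip in N (left out, the last holds). Time passes only in rows, so rows that do not move let the fingers close. It gives the time, the measured TCP pose, the force and the opening at its end, in the units of the state.
- arm.observe(): the state, without advancing time (a new reading comes with each control period).
- arm.snapshot(name): name is "scene" or "side" or "wrist"; returns a dict with "pixels" (400x640x3 uint8, red, green, blue), "range_z" (400x640 float32, m along the optical axis (not along the pixel's ray), 0 where there is no reading), "intrinsics" (3x3 intrinsics, pixels), "R" (3x3) and "t" (3): a world point X has camera coordinates R X + t. Camera axes: x right, y down, z forward; pixel columns grow to the right and rows downward; lengths in m; the calibration is good to about 2 mm. A picture is of the moment at which its call begins.
- arm.job_done(): hands the job in, once; it reports no verdict.
The state is a dict: "clock": time; "joint_pos": joint angles; "qd": joint speeds; "effort": joint torques, N m; "tcp_pos": TCP position; "orientation": TCP orientation; "ft_force": force on the tool from outside, world axes, zero at the start; "moment": the same for the moment, N m; "gripper_width": opening from 0.0 (shut) to 1.0 (fully open).
Only numpy, scipy, OpenCV 4.12 (cv2) and the standard library are available. Lean on these libraries where they do the work, as an engineer would, in place of code of your own. Each camera call takes 0.05 s, during which the arm holds its last target.

## Working session

There is one attempt and no reset: what is moved stays moved. The work goes in short steps, Python scripts to look and compute and a shell command to move; the robot and the scene stay as the last step left them, time stands still between calls to the robot, and variables do not carry over. Pictures are saved under pics/ and viewed, and the job is handed in when it is done.

```bash
ls; mkdir -p pics; cat > h.py <<'E'
import numpy as np, cv2
from station import arm
def snap(n,f):
    s=arm.snapshot(n); cv2.imwrite('pics/'+f,s['pixels'][:,:,::-1]); return s
def ray(s,u,v,z):
    K=s['intrinsics'];R=s['R'];t=s['t']
    d=R.T@np.linalg.inv(K)@np.array([u,v,1.]);c=-R.T@t
    return c+d*(z-c[2])/d[2]
def pt(s,u,v):
    z=s['range_z'][int(v),int(u)];K=s['intrinsics']
    return s['R'].T@(np.linalg.inv(K)@np.array([u,v,1.])*z-s['t'])
def cloud(s):
    z=s['range_z'];v,u=np.mgrid[0:400,0:640];K=s['intrinsics']
    p=np.stack([(u-K[0,2])/K[0,0]*z,(v-K[1,2])/K[1,1]*z,z],-1)
    return (p-s['t'])@s['R']
E
python3 - <<'E'
from h import *
for n in ('scene','side','wrist'):
    s=snap(n,n+'0.png'); print(n,s['intrinsics'].tolist(),(-s['R'].T@s['t']).round(3))
print(arm.observe())
E
```

```text
pics
scene [[458.55764852491103, 0.0, 311.4969504737052], [0.0, 458.55764852491103, 205.35284007273654], [0.0, 0.0, 1.0]] [-0.23  -0.758  0.614]
side [[386.8492555497219, 0.0, 319.9044896889491], [0.0, 386.8492555497219, 194.16263573474419], [0.0, 0.0, 1.0]] [ 0.121 -0.785  0.509]
wrist [[288.2092078812483, 0.0, 317.9357594940504], [0.0, 288.2092078812483, 198.18910678149152], [0.0, 0.0, 1.0]] [0.109 0.57  0.385]
{'clock': 0.15, 'joint_pos': array([ 1.11599093e+00,  2.76455996e-01,  1.50580976e+00, -5.27526463e-05,
        1.36071747e+00, -1.21005836e-01]), 'qd': array([-0.00159819, -0.00208392, -0.0033421 , -0.00123025,  0.00146535,
        0.00230539]), 'effort': array([ 1.03187220e-03, -4.04929984e+01, -2.37431002e+01,  7.00784591e-02,
        3.15507164e-02, -5.91948242e-05]), 'tcp_pos': array([0.18823728, 0.54288533, 0.21581285]), 'orientation': array([ 8.14746634e-01,  5.79816728e-01, -5.98696679e-04,  3.54473309e-04]), 'ft_force': array([-0.57171656,  0.61303768,  0.43313982]), 'moment': array([ 0.04177449, -0.01614507,  0.05156575]), 'gripper_width': 1.0012733621477963}
```

View pics/scene0.png

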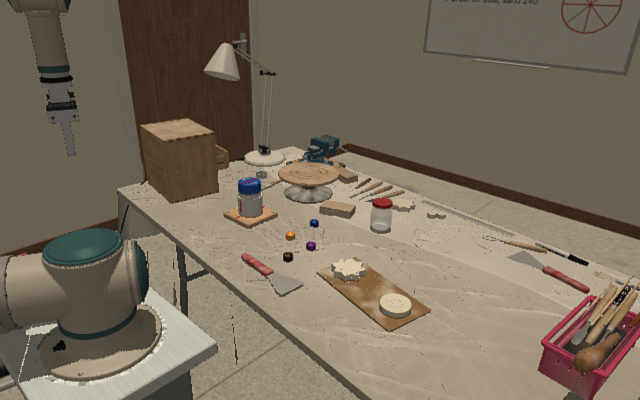

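View pics/side0.png

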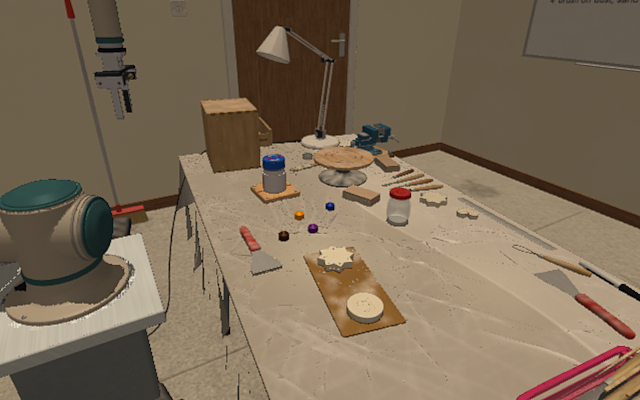

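View pics/wrist0.png

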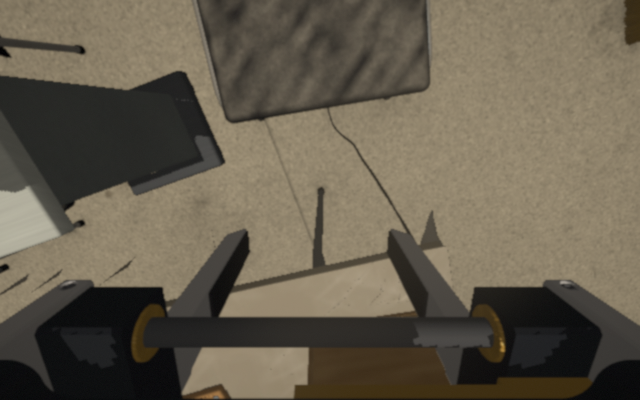

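The scene view shows the capped tub at (250,200), amber at (290,236), blue at (314,223), violet at (311,246) and brown at (288,257). The board is at (375,290), the star at (350,268), the medallion at (395,305), the jar at (381,215), the sander at (337,209) and the scraper at (270,272). I see no red or green block so far.

```bash
python3 - <<'E'
from h import *
for n in ('scene','side'):
    s=arm.snapshot(n); P=cloud(s); px=s['pixels']; hsv=cv2.cvtColor(px,cv2.COLOR_RGB2HSV)
    ok=(P[...,2]>0.004)&(P[...,2]<0.2)&(P[...,0]>0.2)&(P[...,0]<0.9)&(abs(P[...,1])<0.65)&(s['range_z']>0)
    sat=((hsv[...,1]>130)&ok).astype(np.uint8)
    k,l,st,c=cv2.connectedComponentsWithStats(sat)
    for i in range(1,k):
        if st[i,4]<15: continue
        m=l==i; p=P[m]
        print(n,st[i].tolist(),c[i].round(1),'med',np.median(p,0).round(3),'min',p.min(0).round(3),'max',p.max(0).round(3),'rgb',np.median(px[m],0))
    x0,y0=(215,165) if n=='scene' else (230,140)
    crop=px[y0:y0+120,x0:x0+160,::-1]
    cv2.imwrite(f'pics/crop_{n}.png',cv2.resize(crop,(800,600),interpolation=cv2.INTER_CUBIC))
E
```

```text
scene [238, 178, 23, 16, 263] [249.  186.1] med [0.522 0.191 0.107] min [0.5   0.174 0.087] max [0.565 0.238 0.116] rgb [21. 39. 72.]
scene [373, 198, 19, 11, 166] [382.  202.6] med [ 0.747 -0.11   0.084] min [ 0.724 -0.133  0.075] max [ 0.778 -0.08   0.087] rgb [138.5  47.   42. ]
scene [310, 220, 8, 7, 42] [313.8 222.6] med [0.624 0.031 0.014] min [0.613 0.024 0.004] max [0.634 0.047 0.019] rgb [20.  34.  89.5]
scene [286, 231, 9, 9, 64] [289.9 234.9] med [0.524 0.027 0.014] min [0.514 0.018 0.004] max [0.536 0.041 0.02 ] rgb [167.5  99.   45. ]
scene [307, 242, 8, 8, 47] [310.5 246. ] med [ 0.523 -0.052  0.013] min [ 0.515 -0.06   0.004] max [ 0.533 -0.039  0.019] rgb [48. 21. 53.]
scene [284, 253, 8, 8, 45] [287.7 256.8] med [ 0.443 -0.05   0.014] min [ 0.435 -0.057  0.004] max [ 0.455 -0.036  0.021] rgb [31. 16.  9.]
scene [244, 254, 22, 13, 103] [253.  261.5] med [ 0.367 -0.01   0.014] min [ 0.36  -0.045  0.004] max [0.378 0.036 0.017] rgb [164.  80.  70.]
scene [349, 268, 32, 33, 333] [367.2 282.4] med [ 0.505 -0.248  0.005] min [ 0.451 -0.292  0.004] max [ 0.56  -0.215  0.008
[... 3130 characters left out ...]
283.5 235.4] med [ 0.446 -0.049  0.014] min [ 0.436 -0.056  0.004] max [ 0.46  -0.036  0.02 ] rgb [42.5 18.   7.5]
side [305, 259, 101, 78, 2035] [352.6 296.8] med [ 0.472 -0.288  0.005] min [ 0.403 -0.405  0.004] max [ 0.561 -0.149  0.009] rgb [139.  96.  44.]
side [575, 294, 60, 45, 568] [605.2 315.6] med [ 0.843 -0.578  0.013] min [ 0.825 -0.626  0.004] max [ 0.869 -0.519  0.016] rgb [143.  61.  48.]
side [517, 346, 110, 54, 894] [570.5 373.2] med [ 0.601 -0.636  0.067] min [ 0.504 -0.65   0.06 ] max [ 0.72  -0.623  0.07 ] rgb [177.  41.  70.]
side [542, 373, 52, 27, 494] [570.6 390.5] med [ 0.596 -0.646  0.055] min [ 0.534 -0.65   0.016] max [ 0.644 -0.64   0.066] rgb [119.5  50.   58. ]
```

View pics/crop_scene.png

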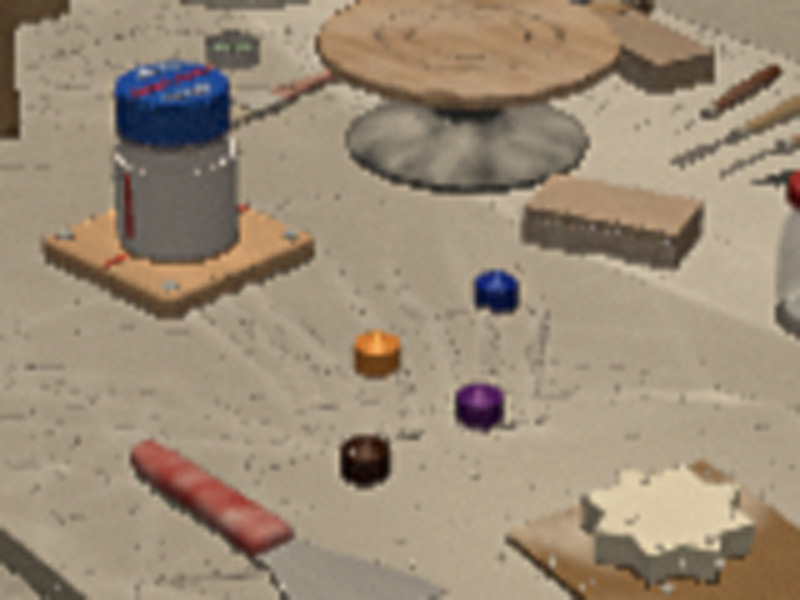

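View pics/crop_side.png

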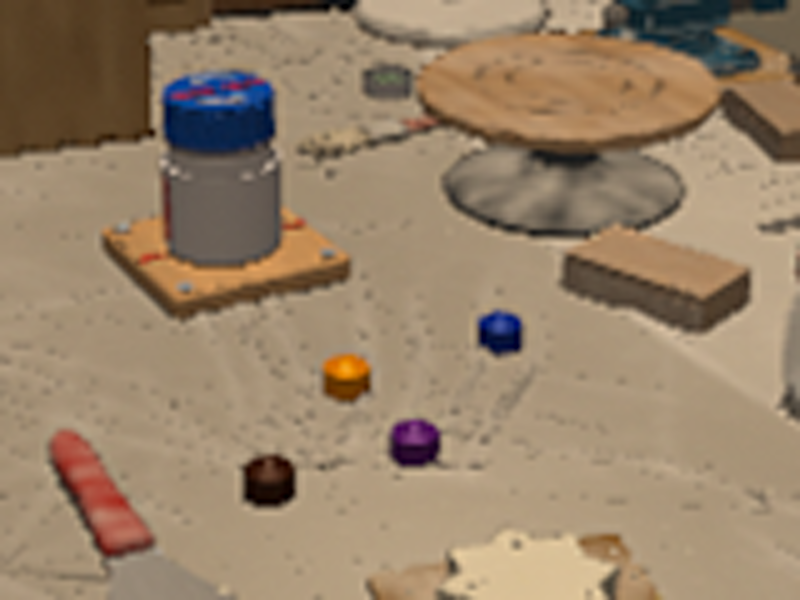

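The tub's cap line runs roughly along the two foot lines, so it is locked. I'll move above the work area for a wrist view.

```bash
python3 -m creep '[[0,-20,50,0,0,0],[26,-44,30,0,0,0],[26,-44,18,0,0,0],[26,-44,18,0,0,0],[26,-44,18,0,0,0],[26,-44,18,0,0,0],[26,-44,18,0,0,0],[26,-44,10,0,0,0],[26,-44,0,0,0,0],[26,-44,0,0,0,0]]' 1 40
python3 - <<'E'
from h import *
s=snap('wrist','w1.png')
print((-s['R'].T@s['t']).round(3), s['R'].round(2).tolist())
E
```

```text
clock: 1.5
tcp_pos: [0.4259, 0.1155, 0.4005]
orientation: [0.812, 0.583, 0.001, 0.003]
ft_force: [1.8, 0.2, -0.1]
gripper_width: 0.999
[0.345 0.143 0.569] [[0.32, 0.95, -0.0], [0.9, -0.31, 0.3], [0.28, -0.09, -0.96]]
```

View pics/w1.png

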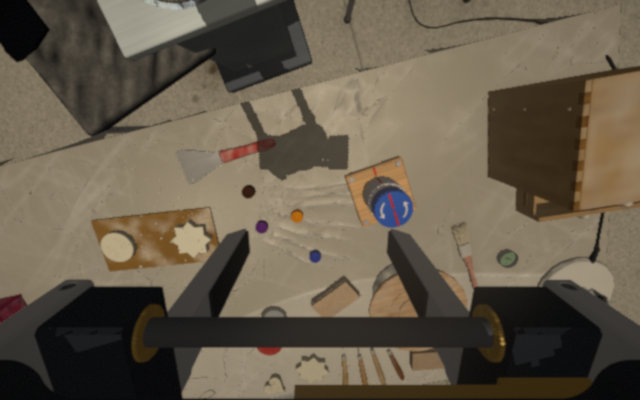

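The wrist view from above shows the tub cap at (393,207) with its red line running nearly vertically in the image. It also shows brown at (248,191), violet at (262,227), amber at (297,215) and blue at (316,256). The tub foot is at (380,190), and there are no red or green blocks.

```bash
cat >> h.py <<'E'
def ang(p,q): return np.degrees(np.arctan2(q[1]-p[1],q[0]-p[0]))
def circ(xy):
    A=np.c_[2*xy,np.ones(len(xy))]; s=np.linalg.lstsq(A,(xy**2).sum(1),rcond=None)[0]
    return s[:2],np.sqrt(s[2]+s[:2]@s[:2])
E
python3 - <<'E'
from h import *
s=arm.snapshot('wrist'); px=s['pixels']; hsv=cv2.cvtColor(px,cv2.COLOR_RGB2HSV); P=cloud(s)
# cap top points
m=(P[...,2]>.108)&(P[...,2]<.12)&(P[...,0]>.45)&(P[...,0]<.62)&(P[...,1]>.14)&(P[...,1]<.28)
print('captop n',m.sum(),P[m].mean(0).round(4),np.median(P[m][:,2]))
c,_=cv2.findContours(m.astype(np.uint8),cv2.RETR_EXTERNAL,cv2.CHAIN_APPROX_NONE)
c=max(c,key=len)[:,0]; xy=np.array([ray(s,u,v,.114)[:2] for u,v in c]); print('circ',circ(xy),cv2.minEnclosingCircle(xy.astype(np.float32)))
red=((hsv[...,0]<10)|(hsv[...,0]>168))&(hsv[...,1]>120)&m
p=np.array([ray(s,u,v,.114)[:2] for v,u in np.argwhere(red)]);
l=cv2.fitLine(p.astype(np.float32),cv2.DIST_L2,0,.01,.01).ravel(); print('capline',len(p),np.degrees(np.arctan2(l[1],l[0])),l[2:])
# foot
f=(P[...,2]>.012)&(P[...,2]<.02)&(P[...,0]>.43)&(P[...,0]<.65)&(P[...,1]>.1)&(P[...,1]<.32)&(hsv[...,1]>80)
r=((hsv[...,0]<10)|(hsv[...,0]>168))&(hsv[...,1]>130)&f
print('footred',[tuple(x) for x in np.argwhere(r)][:20])
pp=P[f][:,:2].astype(np.float32); print('foot',len(pp),cv2.minAreaRect(pp))
for name,(u,v) in dict(brown=(248,191),violet=(262,227),amber=(297,215),blue=(316,256)).items():
    w=np.zeros((400,640),bool); w[v-14:v+15,u-14:u+15]=1
    b=w&(P[...,2]>.007)&(P[...,2]<.03)
    # colour mask centre, projected to z=.014
    q=P[b]; mm=cv2.minEnclosingCircle(q[:,:2].astype(np.float32)); vv,uu=np.nonzero(b)
    print(name,b.sum(),mm,ray(s,uu.mean(),vv.mean(),.014)[:2].round(4),'zmax',q[:,2].max().round(3))
g=(P[...,2]>.015)&(P[...,2]<.04)&(P[...,1]<-.13)&(P[...,1]>-.42)&(P[...,0]>.38)&(P[...,0]<.6)
k,lab,st,ce=cv2.connectedComponentsWithStats(g.astype(np.uint8))
for i in range(1,k):
    if st[i,4]>50: print('orn',st[i],cv2.minEnclosingCircle(P[lab==i][:,:2].astype(np.float32)))
bd=(P[...,2]>.0035)&(P[...,2]<.04)&(P[...,1]<-.1)&(P[...,1]>-.45)&(P[...,0]>.38)&(P[...,0]<.6)
bd=cv2.morphologyEx(bd.astype(np.uint8),cv2.MORPH_OPEN,np.ones((3,3)))>0
print('board',cv2.minAreaRect(P[bd][:,:2].astype(np.float32)))
cv2.imwrite('pics/w1crop.png',cv2.resize(px[150:250,330:430,::-1],(600,600),interpolation=cv2.INTER_CUBIC))
E
```

```text
captop n 1203 [0.5353 0.2091 0.1154] 0.11564208059843936
circ (array([0.53631395, 0.20916224]), np.float64(0.03272848434140779)) ((0.5362573862075806, 0.20908525586128235), 0.03407813981175423)
capline 60 1.5804732 [0.5381327  0.21073332]
footred [(np.int64(164), np.int64(377)), (np.int64(165), np.int64(376)), (np.int64(165), np.int64(377)), (np.int64(165), np.int64(378)), (np.int64(166), np.int64(377)), (np.int64(166), np.int64(378)), (np.int64(167), np.int64(377)), (np.int64(167), np.int64(378)), (np.int64(167), np.int64(379)), (np.int64(168), np.int64(377)), (np.int64(168), np.int64(378)), (np.int64(168), np.int64(379)), (np.int64(169), np.int64(378)), (np.int64(169), np.int64(379)), (np.int64(170), np.int64(379)), (np.int64(171), np.int64(379))]
foot 1603 ((0.5368454456329346, 0.20950740575790405), (0.11511456221342087, 0.11592266708612442), 1.584965467453003)
brown 140 ((0.4439283311367035, -0.0457700751721859), 0.018958445638418198) [ 0.4493 -0.0422] zmax 0.029
violet 134 ((0.5377630591392517, -0.04778551310300827), 0.024876143783330917) [ 0.5289 -0.0453] zmax 0.024
amber 128 ((0.5301617383956909, 0.03270500898361206), 0.012781448662281036) [0.53   0.0325] zmax 0.024
blue 122 ((0.618301510810852, 0.02940213680267334), 0.026602065190672874) [0.629  0.0378] zmax 0.025
orn [174 218  41  39 939] ((0.5053309798240662, -0.19213919341564178), 0.04152873903512955)
orn [104 230  35  30 799] ((0.47351986169815063, -0.34749001264572144), 0.035624969750642776)
board ((0.4821494519710541, -0.2754431962966919), (0.2039467990398407, 0.3489897549152374), 0.015408921986818314)
```

View pics/w1crop.png

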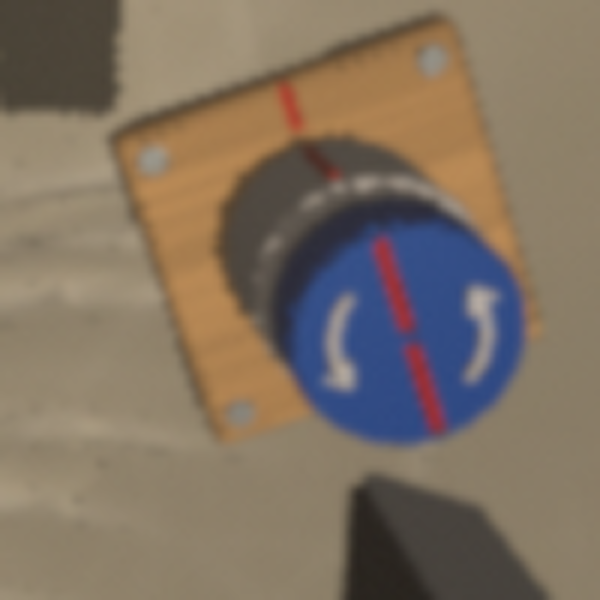

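```bash
python3 -m creep '[[16,13,-25,0,0,-0.175],[16,13,-25,0,0,-0.175],[16,13,-25,0,0,-0.175],[16,13,-25,0,0,-0.175],[16,13,-25,0,0,-0.175],[16,13,-25,0,0,-0.175],[16,13,-25,0,0,-0.175],[0,0,0,0,0,0]]' 1 40
cat > st.py <<'E'
from h import *
import sys
from scipy.spatial.transform import Rotation as Ro
o=arm.observe(); p=o['tcp_pos'];M=Ro.from_quat(o['orientation']).as_matrix()
print(o['clock'],'tcp',(p*1000).round(1),'jaw',np.degrees(np.arctan2(M[1,0],M[0,0])).round(2),'tilt rv needed',np.cross(M[:,2],[0,0,-1]).round(4),'F',o['ft_force'].round(1),'M',o['moment'].round(2),'w',o['gripper_width'].round(3),'q6',o['joint_pos'][5].round(2))
if len(sys.argv)>3: print('delta mm',(np.array([float(a) for a in sys.argv[1:4]])-p*1000).round(1))
E
python3 st.py 536.5 209.3 103
```

```text
clock: 2.6
tcp_pos: [0.538, 0.2118, 0.2196]
orientation: [1.0, -0.012, -0.003, 0.004]
ft_force: [-0.0, 0.9, -1.0]
gripper_width: 1.0Traceback (most recent call last):
  File "st.py", line 5, in <module>
    print(o['clock'],'tcp',(p*1000).round(1),'jaw',np.degrees(np.arctan2(M[1,0],M[0,0])).round(2),'tilt rv needed',np.cross(M[:,2],[0,0,-1]).round(4),'F',o['ft_force'].round(1),'M',o['moment'].round(2),'w',o['gripper_width'].round(3),'q6',o['joint_pos'][5].round(2))
                                                                                                                                                                                                              ^^^^^^^^^^^^^^^^^^^^^^^^
AttributeError: 'float' object has no attribute 'round'
```

```bash
sed -i "s/o\['gripper_width'\].round(3)/round(o['gripper_width'],3)/" st.py; python3 st.py 536.5 209.3 103
python3 - <<'E'
from h import *
for n in ('wrist','side','scene'):
    s=snap(n,'w2%s.png'%n); P=cloud(s); px=s['pixels'].astype(int)
    m=(P[...,2]>.109)&(P[...,2]<.12)&(P[...,0]>.47)&(P[...,0]<.6)&(P[...,1]>.15)&(P[...,1]<.27)
    c,_=cv2.findContours(m.astype(np.uint8),cv2.RETR_EXTERNAL,cv2.CHAIN_APPROX_NONE)
    c=max(c,key=len)[:,0]; xy=np.array([ray(s,u,v,.114)[:2] for u,v in c]); print(n,m.sum(),circ(xy),cv2.minEnclosingCircle(xy.astype(np.float32)))
E
```

```text
2.6 tcp [538.  211.8 219.6] jaw -1.43 tilt rv needed [ 0.0077 -0.0056  0.    ] F [-0.   0.9 -1. ] M [-0.11  0.06 -0.03] w 1.0 q6 0.28
delta mm [  -1.5   -2.5 -116.6]
wrist 3271 (array([0.53666705, 0.2112351 ]), np.float64(0.03253777384632911)) ((0.53690105676651, 0.21118228137493134), 0.03348797932267189)
side 156 (array([0.5315148 , 0.20226804]), np.float64(0.03220236781983315)) ((0.5310695171356201, 0.20194180309772491), 0.03636134788393974)
scene 176 (array([0.53052607, 0.20299074]), np.float64(0.03208033424518165)) ((0.5295857787132263, 0.20219263434410095), 0.03648262843489647)
```

```bash
python3 -m creep '[[-1,-1,-40,0.008,-0.006,0.052],[0,0,-40,0,0,0],[0,0,-20,0,0,0],[0,0,-14,0,0,0],[0,0,0,0,0,0]]' 1 40
python3 st.py 536.7 210.5 103
python3 - <<'E'
from h import *
snap('wrist','w3.png'); snap('scene','s3.png')
E
```

```text
clock: 3.38
tcp_pos: [0.5397, 0.2094, 0.1156]
orientation: [1.0, 0.017, 0.011, -0.002]
ft_force: [-0.0, -0.1, 0.7]
gripper_width: 0.999
3.375 tcp [539.7 209.4 115.6] jaw 1.98 tilt rv needed [-0.005   0.0218  0.    ] F [-0.  -0.1  0.7] M [-0.07  0.15 -0.02] w 0.999 q6 0.22
delta mm [ -3.    1.1 -12.6]
```

View pics/w3.png

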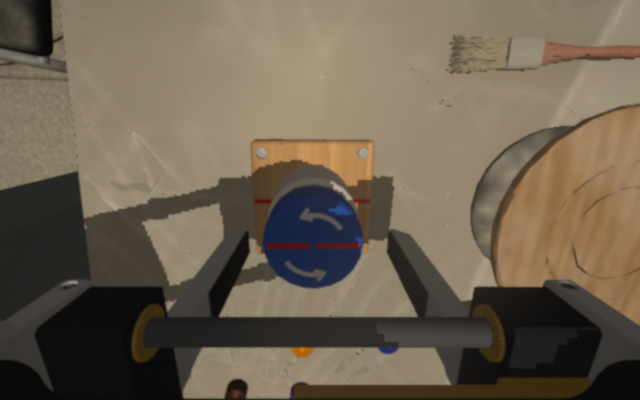

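The cap is between the fingers, centred at about (314,235), with its red line along the jaw axis.

```bash
python3 -m creep '[[-3,1,-6,-0.005,0.022,0],[0,0,-6,0,0,0],[0,0,0,0,0,0]]' 1 40
python3 st.py 536.7 210.5 103
```

```text
clock: 3.85
tcp_pos: [0.5391, 0.2112, 0.106]
orientation: [1.0, 0.017, 0.002, -0.001]
ft_force: [-0.6, -1.2, -0.3]
gripper_width: 0.996
3.85 tcp [539.1 211.2 106. ] jaw 2.0 tilt rv needed [-0.0014  0.0047  0.    ] F [-0.6 -1.2 -0.3] M [-0.05  0.08  0.01] w 0.996 q6 0.22
delta mm [-2.4 -0.7 -3. ]
```

```bash
python3 -m creep '[[-2,0,-4,0,0.004,0],[0,0,0,0,0,0]]' 1 40
python3 st.py 536.7 210.5 103
python3 -m creep '[[0,0,0,0,0,0],[0,0,0,0,0,0],[0,0,0,0,0,0],[0,0,0,0,0,0],[0,0,0,0,0,0],[0,0,0,0,0,0]]' -1 50
python3 st.py 536.7 210.5 103
```

```text
clock: 4.1
tcp_pos: [0.5369, 0.2113, 0.1016]
orientation: [1.0, 0.018, 0.0, -0.001]
ft_force: [-0.3, 0.1, -1.3]
gripper_width: 1.003
4.1 tcp [536.9 211.3 101.6] jaw 2.01 tilt rv needed [-0.0013  0.0002  0.    ] F [-0.3  0.1 -1.3] M [-0.1   0.08  0.02] w 1.003 q6 0.22
delta mm [-0.2 -0.8  1.4]
clock: 4.85
tcp_pos: [0.5365, 0.2113, 0.1018]
orientation: [1.0, 0.017, -0.0, -0.001]
ft_force: [-0.2, 0.1, -0.6]
gripper_width: 0.7
4.85 tcp [536.5 211.3 101.8] jaw 2.0 tilt rv needed [-0.0014 -0.0004 -0.    ] F [-0.2  0.1 -0.6] M [-0.02  0.12  0.04] w 0.7 q6 0.22
delta mm [ 0.2 -0.8  1.2]
```

```bash
python3 -m creep '[[0,0,-3,0,0,0],[0,0,-3,0,0,0],[0,0,0,0,0,0]]' -1 60
python3 st.py 536.5 211.3 96
```

```text
clock: 5.22
tcp_pos: [0.5365, 0.2113, 0.0998]
orientation: [1.0, 0.018, 0.001, -0.001]
ft_force: [-2.7, -0.8, 8.8]
gripper_width: 0.695
5.225 tcp [536.5 211.3  99.8] jaw 2.01 tilt rv needed [-0.0017  0.0011  0.    ] F [-2.7 -0.8  8.8] M [-0.2   0.67  0.02] w 0.695 q6 0.22
delta mm [-0.   0.  -3.8]
```

```bash
python3 -m creep '[[0,0,-4,0,0,0],[0,0,-4,0,0,0],[0,0,-2,0,0,0]]' -1 60
python3 st.py 536.5 211.3 96
```

```text
clock: 5.6
tcp_pos: [0.5365, 0.2113, 0.097]
orientation: [1.0, 0.018, 0.002, -0.001]
ft_force: [-3.2, -1.5, 12.1]
gripper_width: 0.699
5.6 tcp [536.5 211.3  97. ] jaw 2.03 tilt rv needed [-0.0023  0.0043  0.    ] F [-3.2 -1.5 12.1] M [-0.24  0.9  -0.03] w 0.699 q6 0.22
delta mm [ 0.  0. -1.]
```

```bash
python3 -m creep '[[0,0,-4,0,0,0],[0,0,-4,0,0,0],[0,0,-4,0,0,0]]' -1 60
python3 st.py 536.5 211.3 96
```

```text
clock: 5.98
tcp_pos: [0.5364, 0.2113, 0.0963]
orientation: [1.0, 0.018, 0.004, -0.002]
ft_force: [-5.9, -1.1, 23.4]
gripper_width: 0.696
5.975 tcp [536.4 211.3  96.3] jaw 2.03 tilt rv needed [-0.0032  0.0089  0.    ] F [-5.9 -1.1 23.4] M [-0.51  1.75 -0.02] w 0.696 q6 0.22
delta mm [ 0.1  0.  -0.3]
```

```bash
python3 -m creep '[[0,0,-3,0,0,0.15],[0,0,-3,0,0,0.15],[0,0,-3,0,0,0.15]]' -1 60
python3 st.py 536.5 211.3 96
```

```text
clock: 6.35
tcp_pos: [0.535, 0.2136, 0.0967]
orientation: [0.97, 0.244, 0.005, -0.006]
ft_force: [-4.3, -6.8, 16.8]
gripper_width: 0.693
6.35 tcp [535.  213.6  96.7] jaw 28.24 tilt rv needed [-0.013   0.0064  0.    ] F [-4.3 -6.8 16.8] M [-1.51  1.15 -0.47] w 0.693 q6 -0.25
delta mm [ 1.5 -2.3 -0.7]
```

```bash
python3 -m creep '[[1,-1,-3,-0.006,0.003,0.15],[1,-1,-3,-0.006,0.003,0.15],[1,-1,-3,-0.005,0.002,0.15],[1,-1,-3,-0.005,0.002,0.15]]' -1 60
python3 st.py 536.5 211.3 96
python3 - <<'E'
from h import *
snap('wrist','w4.png')
E
```

```text
clock: 6.85
tcp_pos: [0.5365, 0.2111, 0.0966]
orientation: [0.851, 0.525, -0.004, 0.001]
ft_force: [-4.8, -1.8, 17.2]
gripper_width: 0.698
6.85 tcp [536.5 211.1  96.6] jaw 63.32 tilt rv needed [ 0.0051 -0.0054  0.    ] F [-4.8 -1.8 17.2] M [ 0.04  0.79 -0.33] w 0.698 q6 -0.85
delta mm [-0.   0.2 -0.6]
```

View pics/w4.png

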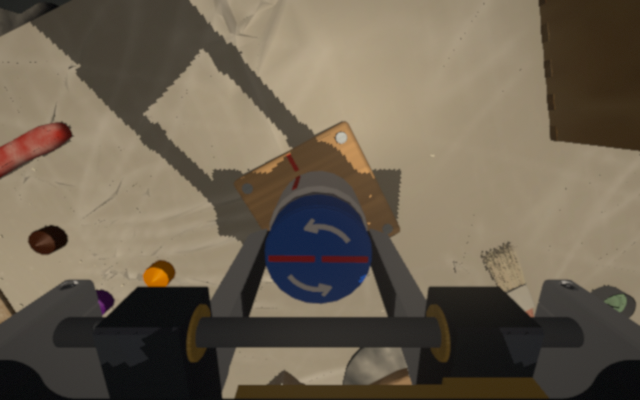

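The cap has turned about 61° with the jaws, and its line is still along the jaw axis at (318,259). I'll turn it some more, then lift it straight off.

```bash
python3 -m creep '[[0,0,-2,0.002,-0.002,0.15],[0,0,-1,0.002,-0.002,0.15],[0,0,0,0,0,0.08],[0,0,4,0,0,0],[0,0,4,0,0,0]]' -1 60
python3 st.py 536.5 211.3 96
python3 -m creep '[[0,0,10,0,0,0],[0,0,20,0,0,0],[0,0,20,0,0,0],[0,0,30,0,0,0],[0,0,30,0,0,0]]' -1 60
python3 st.py 536.5 211.3 96
python3 - <<'E'
from h import *
snap('scene','s5.png'); snap('wrist','w5.png')
E
```

```text
clock: 7.52
tcp_pos: [0.5379, 0.211, 0.1088]
orientation: [0.732, 0.681, 0.002, 0.002]
ft_force: [0.8, 0.1, -0.4]
gripper_width: 0.698
7.525 tcp [537.9 211.  108.8] jaw 85.83 tilt rv needed [-0.0003  0.0064  0.    ] F [ 0.8  0.1 -0.4] M [-0.04  0.02  0.04] w 0.698 q6 -1.24
delta mm [ -1.4   0.3 -12.8]
clock: 8.15
tcp_pos: [0.5377, 0.2106, 0.2205]
orientation: [0.733, 0.68, 0.001, 0.002]
ft_force: [0.4, -1.0, 0.0]
gripper_width: 0.696
8.15 tcp [537.7 210.6 220.5] jaw 85.76 tilt rv needed [0.0012 0.0035 0.    ] F [ 0.4 -1.   0. ] M [0.01 0.   0.03] w 0.696 q6 -1.24
delta mm [  -1.2    0.7 -124.5]
```

View pics/s5.png

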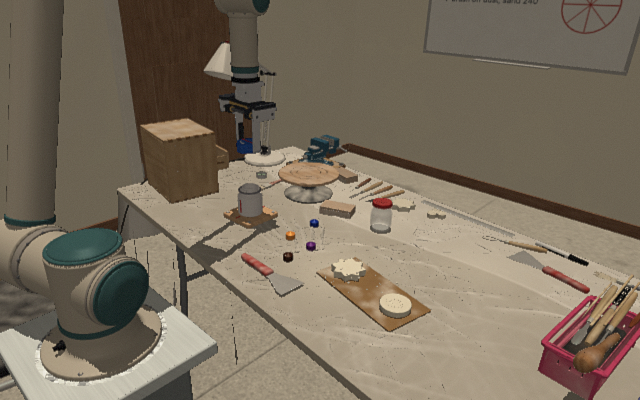

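View pics/w5.png

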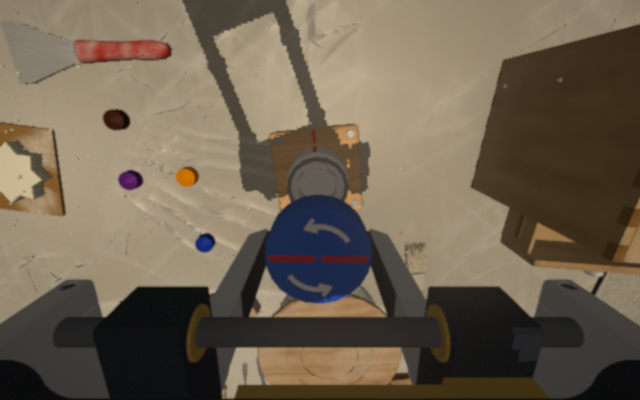

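The cap is off and in the hand, and the open tub is at (318,180) in the wrist view. I'll set the cap down on clear table at about (0.38, 0.20).

```bash
python3 -m creep '[[-40,-3,0,0,0,0],[-40,-3,0,0,0,0],[-40,-3,-20,0,0,0],[-36,-3,-40,0,0,0],[0,0,-50,0,0,0],[0,0,-50,0,0,0],[0,0,-25,0,0,0],[0,0,0,0,0,0]]' -1 60
python3 st.py 380 200 14.5
```

```text
clock: 9.25
tcp_pos: [0.3753, 0.1971, 0.0275]
orientation: [0.733, 0.68, 0.003, 0.003]
ft_force: [-0.2, -0.2, -1.2]
gripper_width: 0.698
9.25 tcp [375.3 197.1  27.5] jaw 85.7 tilt rv needed [0.0005 0.0078 0.    ] F [-0.2 -0.2 -1.2] M [-0.   -0.01  0.08] w 0.698 q6 -1.17
delta mm [  4.7   2.9 -13. ]
```

```bash
python3 -m creep '[[0,0,-8,0,0.008,0],[0,0,-3,0,0,0],[0,0,-2,0,0,0],[0,0,-1,0,0,0]]' -1 60
python3 st.py 380 200 14.5
```

```text
clock: 9.75
tcp_pos: [0.3778, 0.1979, 0.0148]
orientation: [0.733, 0.68, 0.002, 0.001]
ft_force: [0.3, -0.2, -0.5]
gripper_width: 0.695
9.75 tcp [377.8 197.9  14.8] jaw 85.69 tilt rv needed [-0.0012  0.0047  0.    ] F [ 0.3 -0.2 -0.5] M [ 0.02 -0.05  0.03] w 0.695 q6 -1.18
delta mm [ 2.2  2.1 -0.3]
```

```bash
python3 -m creep '[[0,0,-2,0,0,0],[0,0,0,0,0,0]]' -1 60
python3 st.py 380 200 14.5
python3 -m creep '[[0,0,0,0,0,0],[0,0,0,0,0,0],[0,0,0,0,0,0],[0,0,20,0,0,0],[0,0,30,0,0,0],[20,-10,40,0,0,0],[30,-20,50,0,0,0],[30,-50,30,0,0,0],[30,-50,0,0,0,0]]' 0.6 20
python3 st.py 530 32 100
```

```text
clock: 10.0
tcp_pos: [0.3784, 0.1981, 0.014]
orientation: [0.733, 0.68, 0.003, 0.002]
ft_force: [0.2, 0.1, -0.4]
gripper_width: 0.7
10.0 tcp [378.4 198.1  14. ] jaw 85.7 tilt rv needed [-0.0017  0.0063  0.    ] F [ 0.2  0.1 -0.4] M [-0.    0.01  0.02] w 0.7 q6 -1.18
delta mm [1.6 1.9 0.5]
clock: 11.12
tcp_pos: [0.4867, 0.069, 0.1878]
orientation: [0.731, 0.683, 0.002, 0.002]
ft_force: [0.5, 1.0, -0.8]
gripper_width: 0.801
11.125 tcp [486.7  69.  187.8] jaw 86.12 tilt rv needed [-0.0008  0.0056  0.    ] F [ 0.5  1.  -0.8] M [ 0.02 -0.01 -0.  ] w 0.801 q6 -1.5
delta mm [ 43.3 -37.  -87.8]
```

```bash
cat > blocks.py <<'E'
from h import *
import sys
def find(name='wrist',pic=None):
    s=snap(name,pic) if pic else arm.snapshot(name)
    px=s['pixels'];hsv=cv2.cvtColor(px,cv2.COLOR_RGB2HSV);P=cloud(s)
    ok=(P[...,2]>.007)&(P[...,2]<.032)&(P[...,0]>.2)&(P[...,0]<.9)&(abs(P[...,1])<.5)&(hsv[...,1]>90)
    k,l,st,c=cv2.connectedComponentsWithStats(ok.astype(np.uint8))
    for i in range(1,k):
        if st[i,4]<60 or st[i,4]>4000: continue
        m=l==i; H=P[m][:,2]; b=m&(P[...,2]<.019)
        mm=cv2.minEnclosingCircle(P[m][:,:2].astype(np.float32))
        tip=P[m][np.argmax(H)]
        if mm[1]<.03: print(name,c[i].round(0),st[i,4],'rgb',np.median(px[m],0),'ctr mm',(np.array(mm[0])*1000).round(1),'r',round(mm[1]*1000,1),'ray',(ray(s,*c[i],.014)[:2]*1000).round(1),'zmax',H.max().round(3))
if __name__=='__main__': find(sys.argv[1],sys.argv[2])
E
python3 blocks.py wrist w6.png; python3 -c "
from h import *
snap('scene','s6.png')"
```

```text
wrist [224. 158.] 364 rgb [47. 22. 11.] ctr mm [449.5 -41. ] r 12.2 ray [449.5 -41.1] zmax 0.024
wrist [292. 217.] 346 rgb [170.  99.   9.] ctr mm [530.1  32.7] r 13.0 ray [529.9  32.9] zmax 0.024
wrist [232. 219.] 304 rgb [74. 26. 80.] ctr mm [528.1 -44.1] r 11.9 ray [528.  -44.1] zmax 0.024
wrist [303. 285.] 213 rgb [ 43.  49. 100.] ctr mm [627.7  38.7] r 11.6 ray [630.2  38.5] zmax 0.024
```

View pics/w6.png

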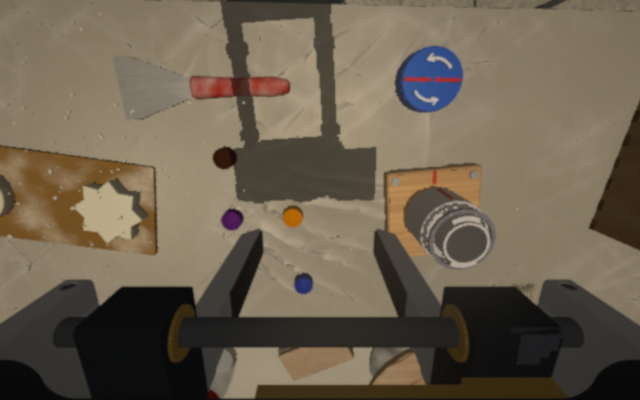

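View pics/s6.png

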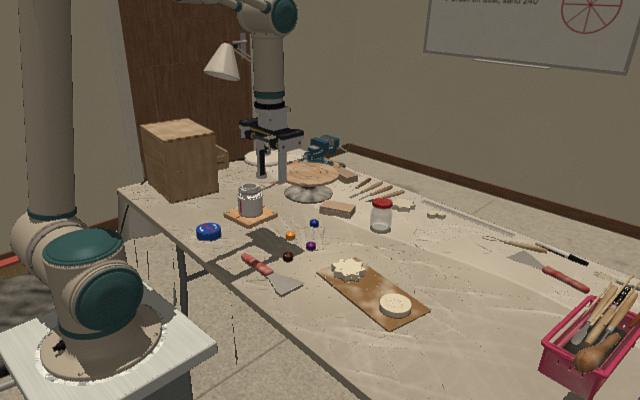

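The wrist view shows the cap upright on the table at (430,78), the open tub at (465,240), brown at (224,158), violet at (232,219), amber at (292,217) and blue at (303,285). I'll start with amber.

```bash
python3 -m creep '[[5,-4,-10,0,0,-0.17],[5,-4,-10,0,0,-0.17],[5,-4,-10,0,0,-0.17],[5,-4,-10,0,0,-0.17],[5,-4,-10,0,0,-0.17],[5,-4,-10,0,0,-0.17],[5,-4,-10,0,0,-0.17],[5,-4,-10,0,0,-0.17],[4,-4,-5,0,0,-0.16],[0,0,0,0,0,0]]' 0.1 20
python3 st.py 530 33 19; python3 blocks.py wrist w7.png
```

```text
clock: 12.48
tcp_pos: [0.5255, 0.0339, 0.0934]
orientation: [0.999, -0.037, -0.006, -0.002]
ft_force: [-0.7, 0.7, 0.1]
gripper_width: 0.552
12.475 tcp [525.5  33.9  93.4] jaw -4.21 tilt rv needed [-0.0047 -0.0116 -0.    ] F [-0.7  0.7  0.1] M [-0.06  0.02  0.02] w 0.552 q6 0.0
delta mm [  4.5  -0.9 -74.4]
wrist [435. 195.] 567 rgb [ 49.  55. 105.] ctr mm [629.1  39.3] r 12.4 ray [630.3  38.5] zmax 0.025
wrist [323. 208.] 657 rgb [91. 55. 17.] ctr mm [529.7  33.3] r 13.0 ray [529.9  33.8] zmax 0.024
wrist [327. 282.] 407 rgb [47. 29. 46.] ctr mm [528.9 -42. ] r 11.5 ray [528.6 -42.8] zmax 0.024
wrist [274. 375.] 227 rgb [131. 104.  72.] ctr mm [ 463.3 -155.1] r 25.4 ray [ 462.1 -155.8] zmax 0.03
```

```bash
python3 -m creep '[[5,0,-30,-0.005,-0.012,0],[0,0,-25,0,0,0],[0,0,-10,0,0,0],[0,0,0,0,0,0]]' 0.1 20
python3 st.py 530 33.5 18
```

```text
clock: 13.02
tcp_pos: [0.5305, 0.0358, 0.0287]
orientation: [0.999, -0.032, 0.002, -0.0]
ft_force: [0.3, -0.3, -0.4]
gripper_width: 0.547
13.025 tcp [530.5  35.8  28.7] jaw -3.63 tilt rv needed [-0.0001  0.0032  0.    ] F [ 0.3 -0.3 -0.4] M [-0.07  0.11 -0.03] w 0.547 q6 -0.0
delta mm [ -0.5  -2.3 -10.7]
```

```bash
python3 -m creep '[[0,-2,-10,0,0,0],[0,0,0,0,0,0]]' 0.1 20
python3 st.py 530 33.5 18
python3 -m creep '[[0,0,0,0,0,0],[0,0,0,0,0,0],[0,0,0,0,0,0],[0,0,0,0,0,0]]' -1 20
python3 st.py 530 33.5 18
```

```text
clock: 13.28
tcp_pos: [0.5314, 0.0338, 0.0195]
orientation: [1.0, -0.031, 0.003, -0.0]
ft_force: [0.6, -0.5, -0.4]
gripper_width: 0.551
13.275 tcp [531.4  33.8  19.5] jaw -3.56 tilt rv needed [-0.      0.0057  0.    ] F [ 0.6 -0.5 -0.4] M [-0.09  0.05  0.03] w 0.551 q6 -0.01
delta mm [-1.4 -0.3 -1.5]
clock: 13.78
tcp_pos: [0.5324, 0.0336, 0.0206]
orientation: [1.0, -0.031, 0.004, -0.0]
ft_force: [0.4, 0.1, 0.4]
gripper_width: 0.267
13.775 tcp [532.4  33.6  20.6] jaw -3.57 tilt rv needed [0.0001 0.0082 0.    ] F [0.4 0.1 0.4] M [-0.13  0.1   0.03] w 0.267 q6 -0.01
delta mm [-2.4 -0.1 -2.6]
```

```bash
python3 -m creep '[[0,0,30,0,0,0],[0,0,35,0,0,0],[-6,-45,10,0,0,0],[-6,-50,0,0,0,0],[-6,-50,0,0,0,0],[-6,-50,0,0,0,0],[-6,-50,0,0,0,0],[-6,-50,0,0,0,0],[-5,-15,0,0,0,0],[0,0,0,0,0,0]]' -1 20
python3 st.py 489 -270 26
python3 - <<'E'
from h import *
s=snap('wrist','w8.png');P=cloud(s)
E
```

```text
clock: 15.02
tcp_pos: [0.4899, -0.2844, 0.0986]
orientation: [1.0, -0.03, 0.006, 0.0]
ft_force: [-0.3, 0.3, -0.3]
gripper_width: 0.264
15.025 tcp [ 489.9 -284.4   98.6] jaw -3.41 tilt rv needed [0.0007 0.0115 0.    ] F [-0.3  0.3 -0.3] M [-0.04  0.08  0.09] w 0.264 q6 -0.6
delta mm [ -0.9  14.4 -72.6]
```

View pics/w8.png

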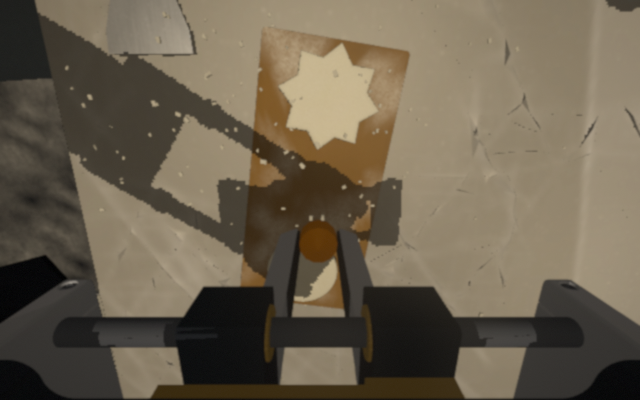

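```bash
python3 - <<'E'
from h import *
for n in ('wrist','scene','side'):
    s=arm.snapshot(n); P=cloud(s); px=s['pixels'].astype(int)
    m=(P[...,2]>.016)&(P[...,2]<.032)&(px.min(-1)>120)&(P[...,1]<-.13)&(P[...,1]>-.42)&(P[...,0]>.4)&(P[...,0]<.58)
    k,l,st,c=cv2.connectedComponentsWithStats(m.astype(np.uint8))
    for i in range(1,k):
        if st[i,4]>150: print(n,st[i],ray(s,*c[i],.024)[:2].round(4),P[l==i].mean(0).round(4))
E
```

```text
wrist [ 279   45   99  104 6202] [ 0.5057 -0.1894] [ 0.5057 -0.1899  0.0253]
wrist [295 260  41  41 550] [ 0.4908 -0.3594] [ 0.4907 -0.3607  0.0221]
scene [333 258  33  18 378] [ 0.5025 -0.1942] [ 0.5038 -0.1932  0.0231]
side [318 246  34  21 409] [ 0.4994 -0.1935] [ 0.5003 -0.1919  0.0229]
side [359 296  24  22 187] [ 0.4795 -0.3676] [ 0.4829 -0.3638  0.0198]
```

```bash
python3 -m creep '[[0,15,-25,0,0.011,0],[0,0,-25,0,0,0],[0,0,-15,0,0,0],[0,0,0,0,0,0]]' -1 20
python3 st.py 489 -269 26
```

```text
clock: 15.72
tcp_pos: [0.4923, -0.2622, 0.0335]
orientation: [1.0, -0.025, 0.001, 0.0]
ft_force: [-0.6, -0.3, 0.5]
gripper_width: 0.265
15.725 tcp [ 492.3 -262.2   33.5] jaw -2.83 tilt rv needed [0.001  0.0026 0.    ] F [-0.6 -0.3  0.5] M [-0.    0.04 -0.  ] w 0.265 q6 -0.57
delta mm [-3.3 -6.8 -7.5]
```

```bash
python3 -m creep '[[-3,-6,-3,0,0,0],[0,0,-2,0,0,0],[0,0,-1,0,0,0]]' -1 20
python3 st.py 489 -269 26
```

```text
clock: 16.1
tcp_pos: [0.4905, -0.2695, 0.0291]
orientation: [1.0, -0.025, 0.003, 0.002]
ft_force: [-0.6, 0.6, -0.3]
gripper_width: 0.264
16.1 tcp [ 490.5 -269.5   29.1] jaw -2.81 tilt rv needed [0.0032 0.0057 0.    ] F [-0.6  0.6 -0.3] M [-0.03  0.03 -0.04] w 0.264 q6 -0.58
delta mm [-1.5  0.5 -3.1]
```

```bash
python3 -m creep '[[0,0,-2,0.003,0.005,0],[0,0,-2,0,0,0],[0,0,0,0,0,0]]' -1 20
python3 st.py 489 -269 26
```

```text
clock: 16.48
tcp_pos: [0.4911, -0.2702, 0.0267]
orientation: [1.0, -0.025, 0.001, 0.001]
ft_force: [-0.3, -0.4, 0.6]
gripper_width: 0.267
16.475 tcp [ 491.1 -270.2   26.7] jaw -2.85 tilt rv needed [0.0012 0.002  0.    ] F [-0.3 -0.4  0.6] M [-0.08  0.01  0.03] w 0.267 q6 -0.58
delta mm [-2.1  1.2 -0.7]
```

```bash
python3 -m creep '[[0,0,-1,0,0,0]]' -1 20
python3 -m creep '[[0,0,0,0,0,0],[0,0,0,0,0,0],[0,0,0,0,0,0],[0,0,15,0,0,0],[0,0,30,0,0,0],[0,0,40,0,0,0],[0,40,20,0,0,0],[0,50,0,0,0,0],[0,50,0,0,0,0]]' 0.1 20
python3 st.py 449.5 -41.5 19; python3 blocks.py wrist w9.png
```

```text
clock: 16.6
tcp_pos: [0.4912, -0.2704, 0.0264]
orientation: [1.0, -0.025, 0.001, 0.001]
ft_force: [-2.1, 1.4, 9.7]
gripper_width: 0.27
clock: 17.73
tcp_pos: [0.493, -0.1308, 0.139]
orientation: [1.0, -0.028, 0.004, 0.002]
ft_force: [0.6, 0.0, 0.2]
gripper_width: 0.552
17.725 tcp [ 493.  -130.8  139. ] jaw -3.22 tilt rv needed [0.0042 0.0087 0.    ] F [0.6 0.  0.2] M [-0.08  0.06 -0.03] w 0.552 q6 -0.34
delta mm [ -43.5   89.3 -120. ]
wrist [459.   7.] 381 rgb [39. 46. 96.] ctr mm [628.9  37.3] r 12.2 ray [630.2  34.4] zmax 0.024
wrist [348. 107.] 463 rgb [87. 51. 87.] ctr mm [528.6 -44.6] r 11.8 ray [529.1 -44.7] zmax 0.024
wrist [267. 108.] 531 rgb [53. 30. 19.] ctr mm [450.4 -41.9] r 12.3 ray [450.  -41.6] zmax 0.025
wrist [274. 363.] 321 rgb [122.  91.  53.] ctr mm [ 427.4 -357.9] r 29.0 ray [ 424.6 -354.7] zmax 0.022
```

View pics/w9.png

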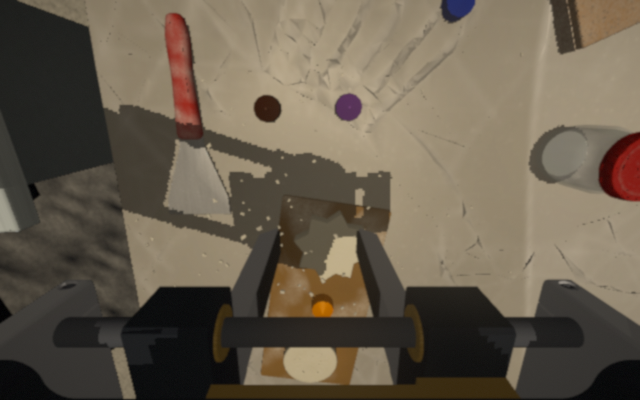

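Amber stands on the board at (322,308), between the star and the medallion. Brown next.

```bash
python3 -m creep '[[-15,30,-15,0.004,0.009,0],[-15,30,-15,0,0,0],[-12,29,-20,0,0,0],[0,0,-25,0,0,0],[0,0,-15,0,0,0],[0,0,0,0,0,0]]' 0.1 20
python3 st.py 450 -41.7 18.5
```

```text
clock: 18.52
tcp_pos: [0.4507, -0.0318, 0.0531]
orientation: [1.0, -0.024, 0.004, -0.002]
ft_force: [-0.5, -0.0, -0.3]
gripper_width: 0.548
18.525 tcp [450.7 -31.8  53.1] jaw -2.79 tilt rv needed [-0.0032  0.0082  0.    ] F [-0.5 -0.  -0.3] M [-0.06 -0.   -0.03] w 0.548 q6 -0.18
delta mm [ -0.7  -9.9 -34.6]
```

```bash
python3 -m creep '[[-1,-9,-15,-0.003,0.008,0],[0,0,-10,0,0,0],[0,0,-5,0,0,0],[0,0,0,0,0,0]]' 0.1 20
python3 st.py 450 -41.7 18.5
```

```text
clock: 19.02
tcp_pos: [0.4515, -0.0426, 0.0228]
orientation: [1.0, -0.025, 0.002, 0.0]
ft_force: [0.4, 0.8, 0.8]
gripper_width: 0.55
19.025 tcp [451.5 -42.6  22.8] jaw -2.85 tilt rv needed [0.001  0.0031 0.    ] F [0.4 0.8 0.8] M [-0.12  0.04 -0.04] w 0.55 q6 -0.2
delta mm [-1.5  0.9 -4.3]
```

```bash
python3 -m creep '[[-1,1,-3,0,0.003,0],[0,0,0,0,0,0],[0,0,0,0,0,0],[0,0,0,0,0,0],[0,0,0,0,0,0]]' -1 20
python3 st.py 450 -41.7 18.5
python3 -m creep '[[0,0,30,0,0,0],[0,0,50,0,0,0],[15,35,50,0,0,0],[15,45,0,0,0,0],[15,45,0,0,0,0],[15,45,0,0,0,0],[15,40,0,0,0,0],[10,30,0,0,0,0],[0,0,0,0,0,0]]' -1 20
python3 st.py 536.5 210.5 113
```

```text
clock: 19.65
tcp_pos: [0.4509, -0.0414, 0.0203]
orientation: [1.0, -0.025, 0.001, 0.001]
ft_force: [-0.2, 0.4, -0.0]
gripper_width: 0.27
19.65 tcp [450.9 -41.4  20.3] jaw -2.84 tilt rv needed [0.0013 0.0014 0.    ] F [-0.2  0.4 -0. ] M [-0.08  0.04  0.03] w 0.27 q6 -0.19
delta mm [-0.9 -0.3 -1.8]
clock: 20.78
tcp_pos: [0.5378, 0.2063, 0.1556]
orientation: [1.0, -0.026, 0.003, 0.0]
ft_force: [0.1, 0.1, -0.5]
gripper_width: 0.267
20.775 tcp [537.8 206.3 155.6] jaw -2.97 tilt rv needed [0.0003 0.005  0.    ] F [ 0.1  0.1 -0.5] M [-0.04  0.12  0.06] w 0.267 q6 0.3
delta mm [ -1.3   4.2 -42.6]
```

```bash
python3 -m creep '[[-1,4,-15,0,0.005,0],[0,0,-12,0,0,0],[0,0,0,0,0,0]]' -1 20
python3 st.py 536.5 210.5 114
python3 -c "
from h import *
snap('wrist','w10.png')"
```

```text
clock: 21.15
tcp_pos: [0.5347, 0.2079, 0.1258]
orientation: [1.0, -0.027, -0.002, 0.001]
ft_force: [0.3, 0.2, -0.2]
gripper_width: 0.27
21.15 tcp [534.7 207.9 125.8] jaw -3.06 tilt rv needed [ 0.0024 -0.0036  0.    ] F [ 0.3  0.2 -0.2] M [-0.15  0.07  0.07] w 0.27 q6 0.3
delta mm [  1.8   2.6 -11.8]
```

View pics/w10.png

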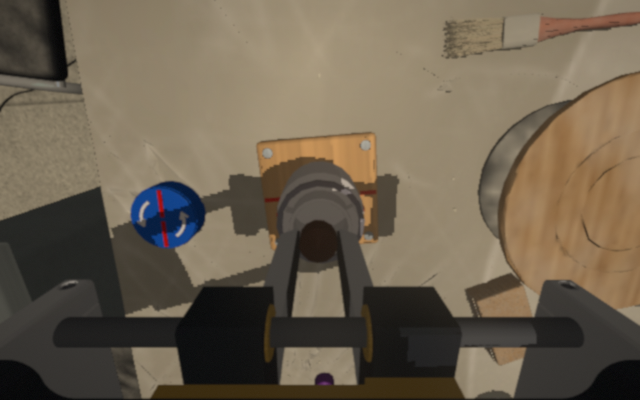

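Brown is held over the neck at (320,240).

```bash
python3 -m creep '[[2,3,-5,0,-0.003,0],[0,0,-5,0,0,0],[0,0,0,0,0,0]]' -1 20
python3 st.py 536.5 210.5 114
```

```text
clock: 21.58
tcp_pos: [0.5377, 0.2103, 0.1163]
orientation: [1.0, -0.027, 0.001, 0.001]
ft_force: [-0.2, -0.3, -0.7]
gripper_width: 0.263
21.575 tcp [537.7 210.3 116.3] jaw -3.14 tilt rv needed [0.002  0.0017 0.    ] F [-0.2 -0.3 -0.7] M [-0.1   0.05  0.  ] w 0.263 q6 0.31
delta mm [-1.2  0.2 -2.3]
```

```bash
python3 -m creep '[[-1,0,-2,0,0,0],[0,0,0,0,0,0]]' -1 20
python3 -m creep '[[0,0,0,0,0,0],[0,0,0,0,0,0],[0,0,0,0,0,0],[0,0,0,0,0,0],[0,0,20,0,0,0],[0,0,40,0,0,0],[-15,-30,30,0,0,0],[-20,-30,30,0,0,0]]' 0.1 20
python3 blocks.py wrist w11.png;python3 st.py 529 -44.6 19
```

```text
clock: 21.82
tcp_pos: [0.5368, 0.2103, 0.1144]
orientation: [1.0, -0.027, 0.001, 0.001]
ft_force: [-0.1, 0.4, 0.6]
gripper_width: 0.266
clock: 22.82
tcp_pos: [0.5006, 0.1502, 0.2347]
orientation: [1.0, -0.026, -0.001, 0.002]
ft_force: [0.3, -0.4, 0.5]
gripper_width: 0.55
wrist [517.   2.] 87 rgb [125.  90.  71.] ctr mm [750.1 344.2] r 12.8 ray [743.7 343.6] zmax 0.012
wrist [409. 243.] 182 rgb [ 51.  56. 109.] ctr mm [628.7  40.2] r 11.5 ray [629.9  38.9] zmax 0.025
wrist [238. 261.] 324 rgb [152.  81.  66.] ctr mm [370.4  17.1] r 28.4 ray [372.9  23.8] zmax 0.018
wrist [342. 295.] 148 rgb [87. 46. 89.] ctr mm [529.  -41.9] r 11.4 ray [529.1 -44.6] zmax 0.023
wrist [348. 352.] 75 rgb [132. 104.  72.] ctr mm [ 534.9 -168.9] r 17.2 ray [ 535.7 -158.1] zmax 0.009
22.875 tcp [499.7 147.3 239.2] jaw -3.04 tilt rv needed [0.0055 0.0019 0.    ] F [-1.6 -1.7  1.5] M [-0.15  0.09  0.02] w 0.549 q6 0.21
delta mm [  29.3 -191.9 -220.2]
```

View pics/w11.png

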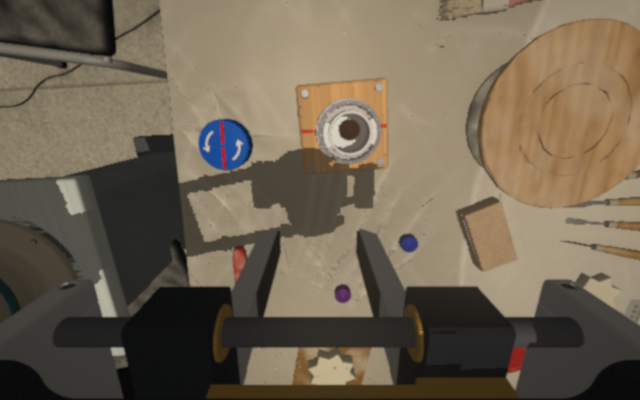

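Brown is in the tub, visible through the mouth at (349,130). Violet is at (342,295) and blue at (409,243). Violet next.

```bash
python3 -m creep '[[6,-45,-30,0.005,0.002,0],[6,-45,-40,0,0,0],[6,-45,-40,0,0,0],[6,-45,-30,0,0,0],[6,-12,-20,0,0,0],[0,0,0,0,0,0]]' 0.1 20
python3 st.py 529 -44.6 19
```

```text
clock: 23.62
tcp_pos: [0.5325, -0.0494, 0.0778]
orientation: [1.0, -0.027, 0.006, -0.001]
ft_force: [-0.2, -0.1, 0.2]
gripper_width: 0.551
23.625 tcp [532.5 -49.4  77.8] jaw -3.06 tilt rv needed [-0.0024  0.0121  0.    ] F [-0.2 -0.1  0.2] M [-0.04  0.09 -0.01] w 0.551 q6 -0.18
delta mm [ -3.5   4.8 -58.8]
```

```bash
python3 -m creep '[[-4,5,-25,-0.002,0.012,0],[0,0,-18,0,0,0],[0,0,-10,0,0,0],[0,0,0,0,0,0]]' 0.1 20
python3 st.py 529 -44.6 19
```

```text
clock: 24.12
tcp_pos: [0.5308, -0.0419, 0.0269]
orientation: [1.0, -0.026, 0.003, -0.0]
ft_force: [-0.8, 1.1, 0.3]
gripper_width: 0.548
24.125 tcp [530.8 -41.9  26.9] jaw -2.97 tilt rv needed [-0.0002  0.0057  0.    ] F [-0.8  1.1  0.3] M [-0.05  0.03  0.04] w 0.548 q6 -0.16
delta mm [-1.8 -2.7 -7.9]
```

```bash
python3 -m creep '[[-2,-3,-7,0,0.005,0],[0,0,0,0,0,0]]' 0.1 20
python3 -m creep '[[0,0,0,0,0,0],[0,0,0,0,0,0],[0,0,0,0,0,0],[0,0,0,0,0,0]]' -1 20
python3 st.py 529 -44.6 19
python3 -m creep '[[0,0,30,0,0,0],[0,0,50,0,0,0],[0,35,50,0,0,0],[2,45,0,0,0,0],[2,45,0,0,0,0],[2,45,0,0,0,0],[1,45,0,0,0,0],[0,30,0,0,0,0],[0,0,0,0,0,0]]' -1 20
python3 st.py 536.5 210.5 114
```

```text
clock: 24.38
tcp_pos: [0.5298, -0.0449, 0.0209]
orientation: [1.0, -0.026, 0.002, 0.0]
ft_force: [-0.5, -0.8, 0.6]
gripper_width: 0.549
clock: 24.88
tcp_pos: [0.5304, -0.0451, 0.0218]
orientation: [1.0, -0.026, 0.002, 0.0]
ft_force: [-0.7, 0.8, -0.3]
gripper_width: 0.265
24.875 tcp [530.4 -45.1  21.8] jaw -2.96 tilt rv needed [0.0006 0.0048 0.    ] F [-0.7  0.8 -0.3] M [-0.09  0.08  0.  ] w 0.265 q6 -0.16
delta mm [-1.4  0.5 -2.8]
clock: 26.0
tcp_pos: [0.537, 0.2069, 0.1565]
orientation: [1.0, -0.027, 0.004, -0.0]
ft_force: [0.0, -1.0, 0.1]
gripper_width: 0.268
26.0 tcp [537.  206.9 156.5] jaw -3.11 tilt rv needed [-0.0007  0.0073  0.    ] F [ 0.  -1.   0.1] M [-0.1   0.08  0.02] w 0.268 q6 0.3
delta mm [ -0.5   3.6 -42.5]
```

```bash
python3 -m creep '[[0,2,-15,0,0.007,0],[0,0,-12,0,0,0],[0,0,-8,0,0,0],[0,0,0,0,0,0]]' -1 20
python3 st.py 536.5 210.5 114
```

```text
clock: 26.5
tcp_pos: [0.536, 0.2051, 0.1177]
orientation: [1.0, -0.029, -0.002, 0.001]
ft_force: [0.4, 0.2, -0.5]
gripper_width: 0.26
26.5 tcp [536.  205.1 117.7] jaw -3.29 tilt rv needed [ 0.0018 -0.0033  0.    ] F [ 0.4  0.2 -0.5] M [-0.04  0.05  0.03] w 0.26 q6 0.3
delta mm [ 0.5  5.4 -3.7]
```

```bash
python3 -m creep '[[0,5,0,0,-0.003,0],[0,0,-2,0,0,0],[0,0,0,0,0,0]]' -1 20
python3 st.py 536.5 210.5 114
python3 -m creep '[[0,0,0,0,0,0],[0,0,0,0,0,0],[0,0,0,0,0,0],[0,0,0,0,0,0],[0,0,20,0,0,0],[0,0,40,0,0,0],[-15,-30,30,0,0,0],[-20,-30,30,0,0,0]]' 0.1 20
python3 blocks.py wrist w12.png;python3 st.py 629.5 38.7 19
```

```text
clock: 26.88
tcp_pos: [0.5367, 0.2101, 0.1162]
orientation: [1.0, -0.029, 0.001, 0.001]
ft_force: [0.2, 0.4, 0.0]
gripper_width: 0.262
26.875 tcp [536.7 210.1 116.2] jaw -3.34 tilt rv needed [0.0015 0.0014 0.    ] F [0.2 0.4 0. ] M [-0.03  0.08 -0.01] w 0.262 q6 0.31
delta mm [-0.2  0.4 -2.2]
clock: 27.88
tcp_pos: [0.5005, 0.1499, 0.2367]
orientation: [1.0, -0.028, -0.002, 0.001]
ft_force: [0.5, -0.4, 0.8]
gripper_width: 0.549
wrist [515.   2.] 77 rgb [128.  92.  73.] ctr mm [749.4 345.4] r 13.9 ray [743.8 343.5] zmax 0.013
wrist [409. 243.] 182 rgb [ 51.  56. 109.] ctr mm [628.8  40. ] r 11.8 ray [629.9  38.9] zmax 0.024
wrist [239. 260.] 301 rgb [151.  80.  66.] ctr mm [371.1  17.8] r 27.5 ray [372.8  24.5] zmax 0.018
27.925 tcp [499.6 147.  241.2] jaw -3.24 tilt rv needed [0.005  0.0012 0.    ] F [-1.8 -1.6  1.6] M [-0.16  0.1   0.03] w 0.553 q6 0.21
delta mm [ 129.9 -108.3 -222.2]
```

View pics/w12.png

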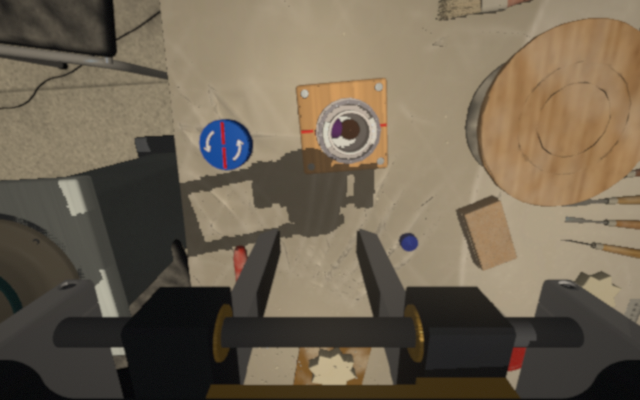

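Both are in the tub: brown at (349,130) and violet at (337,129). Blue is at (409,243). I'll check the sander's near edge first.

```bash
python3 - <<'E'
from h import *
s=arm.snapshot('wrist')
for q in [(458,212),(472,268),(500,200),(515,258)]: print(q,ray(s,*q,.028).round(3))
E
python3 -m creep '[[25,-20,-20,0.005,0.002,0],[25,-20,-30,0,0,0],[25,-20,-30,0,0,0],[25,-20,-30,0,0,0],[25,-20,-20,0,0,0],[0,0,-10,0,0,0],[0,0,0,0,0,0]]' 0.1 20
python3 st.py 629.5 38.7 19; python3 blocks.py wrist w13.png
```

```text
(458, 212) [0.695 0.083 0.028]
(472, 268) [ 0.723 -0.008  0.028]
(500, 200) [0.752 0.097 0.028]
(515, 258) [0.785 0.005 0.028]
clock: 28.85
tcp_pos: [0.6297, 0.051, 0.09]
orientation: [1.0, -0.029, -0.0, -0.005]
ft_force: [0.2, 0.8, 0.2]
gripper_width: 0.553
28.85 tcp [629.7  51.   90. ] jaw -3.33 tilt rv needed [-0.0091 -0.0001 -0.    ] F [0.2 0.8 0.2] M [-0.1   0.07 -0.01] w 0.553 q6 0.02
delta mm [ -0.2 -12.3 -71. ]
wrist [318. 221.] 578 rgb [26. 28. 52.] ctr mm [629.8  39.9] r 12.2 ray [629.9  39.9] zmax 0.024
```

```bash
python3 -m creep '[[0,-11,-25,-0.009,0,0],[0,0,-22,0,0,0],[0,0,-14,0,0,0],[0,0,0,0,0,0]]' 0.1 20
python3 st.py 629.7 39.3 20
```

```text
clock: 29.4
tcp_pos: [0.6306, 0.0435, 0.0328]
orientation: [1.0, -0.027, 0.004, -0.0]
ft_force: [-1.0, -0.0, 0.6]
gripper_width: 0.548
29.4 tcp [630.6  43.5  32.8] jaw -3.11 tilt rv needed [-0.0005  0.0088  0.    ] F [-1.  -0.   0.6] M [-0.07  0.09 -0.01] w 0.548 q6 0.01
delta mm [ -0.9  -4.2 -12.8]
```

```bash
python3 -m creep '[[-1,-4,-8,0,0.008,0],[0,0,-4,0,0,0],[0,0,0,0,0,0]]' 0.1 20
python3 st.py 629.7 39.3 20
python3 -m creep '[[0,0,0,0,0,0],[0,0,0,0,0,0],[0,0,0,0,0,0],[0,0,0,0,0,0]]' -1 20
python3 st.py 629.7 39.3 20
python3 -m creep '[[0,0,30,0,0,0],[0,0,50,0,0,0],[-15,25,50,0,0,0],[-20,35,0,0,0,0],[-20,35,0,0,0,0],[-20,35,0,0,0,0],[-15,30,0,0,0,0],[-3,10,0,0,0,0],[0,0,0,0,0,0]]' -1 20
python3 st.py 536.5 210.5 116
```

```text
clock: 29.78
tcp_pos: [0.631, 0.0396, 0.0224]
orientation: [1.0, -0.027, 0.002, -0.0]
ft_force: [0.4, -0.1, -0.2]
gripper_width: 0.551
29.775 tcp [631.   39.6  22.4] jaw -3.07 tilt rv needed [-0.0003  0.0044  0.    ] F [ 0.4 -0.1 -0.2] M [-0.09  0.04 -0.01] w 0.551 q6 0.01
delta mm [-1.3 -0.3 -2.4]
clock: 30.28
tcp_pos: [0.6315, 0.0395, 0.023]
orientation: [1.0, -0.027, 0.003, -0.0]
ft_force: [-0.0, 0.3, -0.2]
gripper_width: 0.261
30.275 tcp [631.5  39.5  23. ] jaw -3.08 tilt rv needed [-0.0003  0.0055  0.    ] F [-0.   0.3 -0.2] M [-0.04  0.06 -0.02] w 0.261 q6 0.01
delta mm [-1.8 -0.2 -3. ]
clock: 31.4
tcp_pos: [0.536, 0.2131, 0.1575]
orientation: [1.0, -0.028, 0.004, -0.001]
ft_force: [0.3, -0.4, -1.2]
gripper_width: 0.262
31.4 tcp [536.  213.1 157.5] jaw -3.19 tilt rv needed [-0.0012  0.0082  0.    ] F [ 0.3 -0.4 -1.2] M [-0.11  0.06  0.01] w 0.262 q6 0.31
delta mm [  0.5  -2.6 -41.5]
```

```bash
python3 -m creep '[[0,-1,-15,0,0.004,0],[0,0,-12,0,0,0],[0,0,-6,0,0,0],[0,0,0,0,0,0]]' -1 20
python3 st.py 536.5 210.5 116
```

```text
clock: 31.9
tcp_pos: [0.5371, 0.2085, 0.1206]
orientation: [1.0, -0.03, 0.001, 0.0]
ft_force: [-0.1, 0.3, 0.4]
gripper_width: 0.264
31.9 tcp [537.1 208.5 120.6] jaw -3.4 tilt rv needed [0.0009 0.002  0.    ] F [-0.1  0.3  0.4] M [-0.03  0.06  0.04] w 0.264 q6 0.31
delta mm [-0.6  2.  -4.6]
```

```bash
python3 -m creep '[[0,2,-4,0,0,0],[0,0,0,0,0,0]]' -1 20
python3 st.py 536.5 210.5 116
python3 -m creep '[[0,0,0,0,0,0],[0,0,0,0,0,0],[0,0,0,0,0,0],[0,0,0,0,0,0],[0,0,20,0,0,0],[0,0,40,0,0,0],[-15,-30,40,0,0,0],[-25,-30,40,0,0,0],[-25,0,40,0,0,0]]' 0.1 20
python3 blocks.py wrist w14.png;python3 st.py 378.4 198.1 14
python3 -c "
from h import *
snap('side','d14.png')
snap('scene','s14.png')"
```

```text
clock: 32.15
tcp_pos: [0.5375, 0.2104, 0.1165]
orientation: [1.0, -0.03, 0.001, 0.0]
ft_force: [-0.4, 0.7, -0.7]
gripper_width: 0.266
32.15 tcp [537.5 210.4 116.5] jaw -3.44 tilt rv needed [0.0008 0.0023 0.    ] F [-0.4  0.7 -0.7] M [-0.04  0.1   0.07] w 0.266 q6 0.31
delta mm [-1.   0.1 -0.5]
clock: 33.28
tcp_pos: [0.4703, 0.1488, 0.2983]
orientation: [1.0, -0.029, -0.001, 0.001]
ft_force: [0.5, 1.0, -0.0]
gripper_width: 0.546
33.325 tcp [469.5 150.  304.4] jaw -3.3 tilt rv needed [0.0004 0.0044 0.    ] F [-1.9 -0.7  1.5] M [-0.07  0.16  0.04] w 0.55 q6 0.23
delta mm [ -91.1   48.1 -290.4]
```

View pics/w14.png

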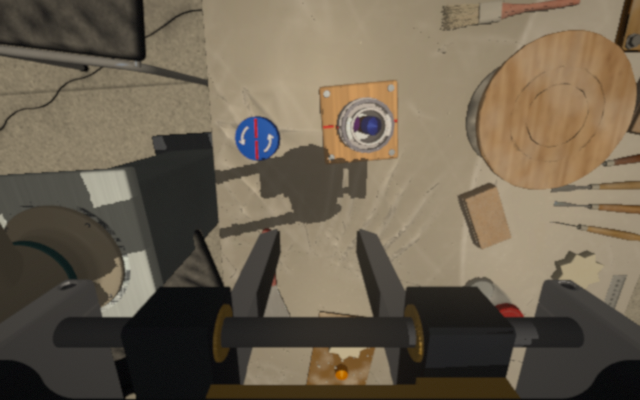

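View pics/d14.png

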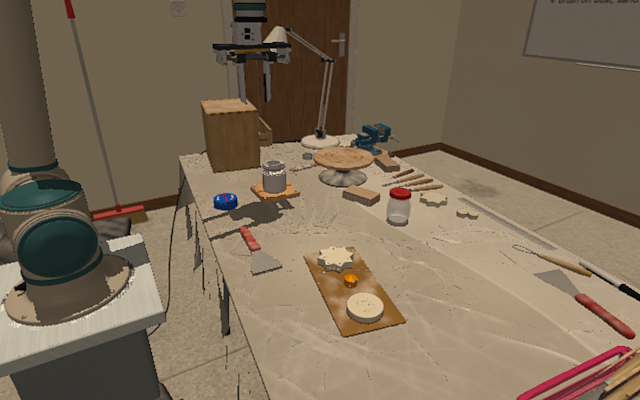

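View pics/s14.png

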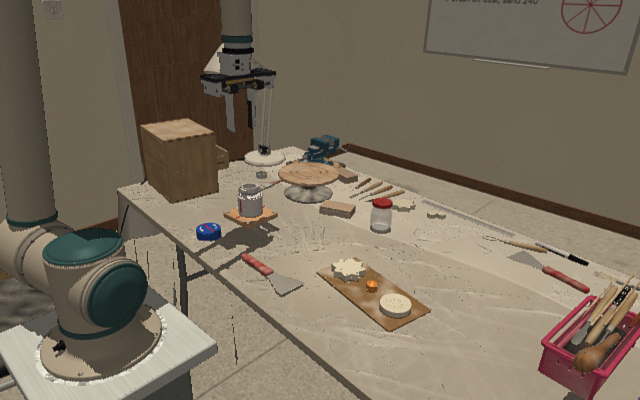

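All three strays are in the tub at (368,125). Amber is upright on the board at (341,374) in the wrist view and (350,281) in the side view. The cap is at (257,138). I'll go for the cap with the same jaw angle as before.

```bash
python3 -m creep '[[-10,5,-15,0,0,0.175],[-10,5,-15,0,0,0.175],[-10,5,-15,0,0,0.175],[-10,5,-15,0,0,0.175],[-10,5,-15,0,0,0.175],[-10,5,-15,0,0,0.175],[-10,5,-15,0,0,0.175],[-10,5,-15,0,0,0.175],[-10,5,-15,0,0,0.155],[0,0,0,0,0,0]]' 1 20
python3 st.py 378.4 198.1 14
cat > cap.py <<'E'
from h import *
import sys
s=snap('wrist',sys.argv[1]); z=float(sys.argv[2]); P=cloud(s); px=s['pixels'];hsv=cv2.cvtColor(px,cv2.COLOR_RGB2HSV)
m=(abs(P[...,2]-z)<.008)&(P[...,0]>.25)&(P[...,0]<.65)&(P[...,1]>.1)&(P[...,1]<.32)
k,l,st,c=cv2.connectedComponentsWithStats(m.astype(np.uint8)); i=1+np.argmax(st[1:,4]); m=l==i
cc,_=cv2.findContours(m.astype(np.uint8),cv2.RETR_EXTERNAL,cv2.CHAIN_APPROX_NONE)
cc=max(cc,key=len)[:,0]; xy=np.array([ray(s,u,v,z)[:2] for u,v in cc]); print('cap ctr',circ(xy))
m=cv2.morphologyEx(m.astype(np.uint8),cv2.MORPH_CLOSE,np.ones((7,7)))>0
red=((hsv[...,0]<10)|(hsv[...,0]>168))&(hsv[...,1]>110)&m
p=np.array([ray(s,u,v,z)[:2] for v,u in np.argwhere(red)])
g=cv2.fitLine(p.astype(np.float32),cv2.DIST_L2,0,.01,.01).ravel(); print('line deg',np.degrees(np.arctan2(g[1],g[0])).round(2),len(p),'z med',np.median(P[m][:,2]).round(4))
E
python3 cap.py w15.png 0.026
```

```text
clock: 34.67
tcp_pos: [0.3757, 0.1963, 0.1449]
orientation: [0.714, 0.7, -0.01, -0.002]
ft_force: [-0.2, 0.1, 0.0]
gripper_width: 0.998
34.675 tcp [375.7 196.3 144.9] jaw 88.86 tilt rv needed [ 0.0105 -0.0164  0.    ] F [-0.2  0.1  0. ] M [ 0.06 -0.02  0.03] w 0.998 q6 -1.23
delta mm [   2.7    1.8 -130.9]
cap ctr (array([0.37897007, 0.19720411]), np.float64(0.03260851561308586))
line deg 85.25 179 z med 0.0274
```

View pics/w15.png

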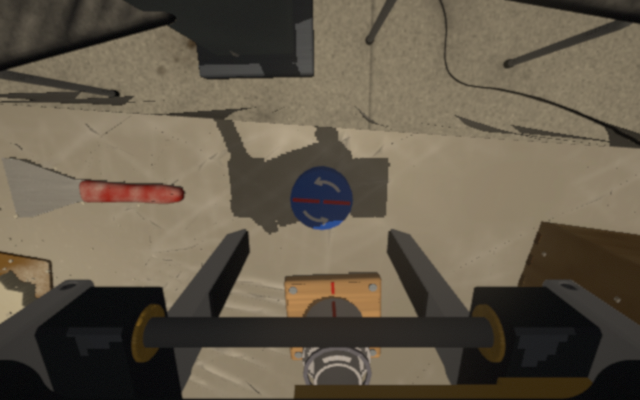

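```bash
python3 -m creep '[[3,1,-30,0.01,-0.016,-0.055],[0,0,-40,0,0,0],[0,0,-30,0,0,0],[0,0,-12,0,0,0],[0,0,0,0,0,0]]' 1 20
python3 st.py 378.8 197.6 14
```

```text
clock: 35.35
tcp_pos: [0.387, 0.1983, 0.0328]
orientation: [0.738, 0.675, 0.005, 0.003]
ft_force: [-0.1, 0.8, 0.1]
gripper_width: 0.998
35.35 tcp [387.  198.3  32.8] jaw 84.9 tilt rv needed [-0.0029  0.0111  0.    ] F [-0.1  0.8  0.1] M [ 0.02 -0.02  0.01] w 0.998 q6 -1.17
delta mm [ -8.2  -0.7 -18.8]
```

```bash
python3 -m creep '[[-8,-1,-10,-0.003,0.011,0],[0,0,-6,0,0,0],[0,0,0,0,0,0]]' 1 20
python3 st.py 378.8 197.6 14
```

```text
clock: 35.72
tcp_pos: [0.3807, 0.1979, 0.0178]
orientation: [0.738, 0.675, 0.002, 0.001]
ft_force: [-0.3, -0.0, 0.3]
gripper_width: 1.0
35.725 tcp [380.7 197.9  17.8] jaw 84.84 tilt rv needed [-0.0012  0.0041  0.    ] F [-0.3 -0.   0.3] M [ 0.05 -0.01 -0.01] w 1.0 q6 -1.16
delta mm [-1.9 -0.3 -3.8]
```

```bash
python3 -m creep '[[-2,0,-4,-0.001,0.004,0],[0,0,0,0,0,0]]' 1 20
python3 st.py 378.8 197.6 14
python3 -m creep '[[0,0,0,0,0,0],[0,0,0,0,0,0],[0,0,0,0,0,0],[0,0,0,0,0,0],[0,0,0,0,0,0],[0,0,0,0,0,0]]' -1 50
python3 st.py 378.8 197.6 14
```

```text
clock: 35.98
tcp_pos: [0.3789, 0.1981, 0.0141]
orientation: [0.738, 0.675, 0.001, 0.0]
ft_force: [0.3, 0.4, 0.2]
gripper_width: 1.006
35.975 tcp [378.9 198.1  14.1] jaw 84.84 tilt rv needed [-0.0005  0.001   0.    ] F [0.3 0.4 0.2] M [0.01 0.03 0.  ] w 1.006 q6 -1.16
delta mm [-0.1 -0.5 -0.1]
clock: 36.72
tcp_pos: [0.3793, 0.1982, 0.0143]
orientation: [0.738, 0.675, 0.001, 0.0]
ft_force: [-0.2, 0.4, 0.5]
gripper_width: 0.696
36.725 tcp [379.3 198.2  14.3] jaw 84.84 tilt rv needed [-0.0008  0.0018  0.    ] F [-0.2  0.4  0.5] M [-0.02  0.02  0.01] w 0.696 q6 -1.16
delta mm [-0.5 -0.6 -0.3]
```

```bash
python3 -m creep '[[0,0,30,0,0,0],[0,0,50,0,0,0],[0,0,50,0,0,0],[0,0,45,0,0,0],[35,3,0,0,0,0],[45,3,0,0,0,0],[45,3,0,0,0,0],[32,4,0,0,0,0],[0,0,0,0,0,0]]' -1 50
python3 st.py 538.3 210.8 110
python3 cap.py w16.png 0.2
```

```text
clock: 37.85
tcp_pos: [0.538, 0.2106, 0.1952]
orientation: [0.738, 0.675, 0.001, 0.0]
ft_force: [-1.0, -0.5, 0.8]
gripper_width: 0.696
37.85 tcp [538.  210.6 195.2] jaw 84.87 tilt rv needed [-0.0006  0.0011  0.    ] F [-1.  -0.5  0.8] M [0.02 0.02 0.03] w 0.696 q6 -1.23
delta mm [  0.3   0.2 -85.2]
cap ctr (array([0.54092665, 0.21058147]), np.float64(0.02886896562483698))
line deg 85.53 163 z med 0.2078
```

View pics/w16.png

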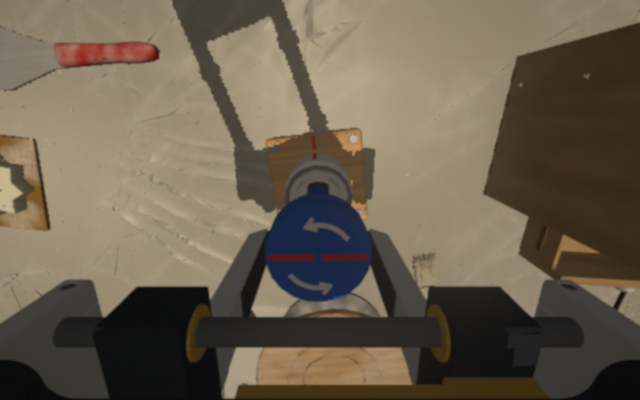

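```bash
python3 -m creep '[[0,0,-25,0,0,0],[0,0,-25,0,0,0],[0,0,-12,0,0,0],[0,0,0,0,0,0]]' -1 60
python3 st.py 538.3 210.8 110
```

```text
clock: 38.4
tcp_pos: [0.5306, 0.2101, 0.1324]
orientation: [0.738, 0.675, -0.002, -0.001]
ft_force: [0.4, -0.5, -0.5]
gripper_width: 0.698
38.4 tcp [530.6 210.1 132.4] jaw 84.95 tilt rv needed [ 0.0001 -0.0041  0.    ] F [ 0.4 -0.5 -0.5] M [0.02 0.   0.01] w 0.698 q6 -1.23
delta mm [  7.7   0.7 -22.4]
```

```bash
python3 -m creep '[[8,1,-5,0,-0.004,0],[0,0,-5,0,0,0],[0,0,0,0,0,0]]' -1 60
python3 st.py 538.3 210.8 110
```

```text
clock: 38.78
tcp_pos: [0.5401, 0.2116, 0.1239]
orientation: [0.737, 0.675, 0.002, 0.001]
ft_force: [0.5, 0.5, 0.0]
gripper_width: 0.692
38.775 tcp [540.1 211.6 123.9] jaw 84.97 tilt rv needed [-0.0008  0.0038  0.    ] F [0.5 0.5 0. ] M [-0.01 -0.01 -0.04] w 0.692 q6 -1.23
delta mm [ -1.8  -0.8 -13.9]
```

```bash
python3 -m creep '[[-2,-1,-2,0,0.004,0],[0,0,-3,0,0,0],[0,0,-2,0,0,0],[0,0,0,0,0,0]]' -1 60
python3 st.py 538.3 210.8 110
```

```text
clock: 39.28
tcp_pos: [0.5382, 0.2105, 0.1169]
orientation: [0.737, 0.675, 0.0, -0.0]
ft_force: [0.4, -0.6, -1.2]
gripper_width: 0.695
39.275 tcp [538.2 210.5 116.9] jaw 84.97 tilt rv needed [-0.001   0.0002  0.    ] F [ 0.4 -0.6 -1.2] M [ 0.06  0.04 -0.01] w 0.695 q6 -1.23
delta mm [ 0.1  0.3 -6.9]
```

```bash
python3 -m creep '[[0,0,-3,0,0,0],[0,0,-3,0,0,0],[0,0,-3,0,0,0]]' -1 60
python3 st.py 538.3 210.8 110
```

```text
clock: 39.65
tcp_pos: [0.5384, 0.2106, 0.1075]
orientation: [0.738, 0.675, 0.001, -0.0]
ft_force: [0.0, 0.6, -0.1]
gripper_width: 0.691
39.65 tcp [538.4 210.6 107.5] jaw 84.96 tilt rv needed [-0.0012  0.0008  0.    ] F [ 0.   0.6 -0.1] M [0.04 0.04 0.02] w 0.691 q6 -1.23
delta mm [-0.1  0.2  2.5]
```

It slipped over the neck without contact force. Now I'll press it down.

```bash
python3 -m creep '[[0,0,-4,0,0,0],[0,0,-4,0,0,0],[0,0,-4,0,0,0],[0,0,-4,0,0,0],[0,0,-4,0,0,0]]' -1 60
python3 st.py 538 210.8 96.5
```

```text
clock: 40.28
tcp_pos: [0.5387, 0.2108, 0.0978]
orientation: [0.737, 0.676, 0.003, 0.001]
ft_force: [-7.5, -2.2, 25.0]
gripper_width: 0.696
40.275 tcp [538.7 210.8  97.8] jaw 85.0 tilt rv needed [-0.0023  0.0057  0.    ] F [-7.5 -2.2 25. ] M [-0.41  1.34  0.04] w 0.696 q6 -1.23
delta mm [-0.7 -0.  -1.3]
```

```bash
python3 -m creep '[[0,0,-4,0,0.003,0],[0,0,-4,0,0.003,0]]' -1 60
python3 st.py 538 210.8 96.5
python3 cap.py w17.png 0.110
```

```text
clock: 40.52
tcp_pos: [0.5387, 0.2108, 0.0978]
orientation: [0.737, 0.676, 0.002, 0.0]
ft_force: [-6.6, -1.9, 22.7]
gripper_width: 0.695
40.525 tcp [538.7 210.8  97.8] jaw 85.03 tilt rv needed [-0.0029  0.0037  0.    ] F [-6.6 -1.9 22.7] M [-0.4   1.24 -0.01] w 0.695 q6 -1.23
delta mm [-0.7 -0.  -1.3]
cap ctr (array([0.53683947, 0.210178  ]), np.float64(0.035491292186863074))
line deg 85.59 516 z med 0.1108
```

```bash
python3 -m creep '[[0,0,-3,0,0,-0.15],[0,0,-3,0,0,-0.15],[0,0,-3,0,0,-0.15]]' -1 60
python3 st.py 537 210.8 97
```

```text
clock: 40.95
tcp_pos: [0.5385, 0.2098, 0.0978]
orientation: [0.871, 0.491, 0.003, 0.003]
ft_force: [-4.4, -1.4, 15.9]
gripper_width: 0.695
40.95 tcp [538.5 209.8  97.8] jaw 58.83 tilt rv needed [0.002 0.009 0.   ] F [-4.4 -1.4 15.9] M [-0.19  0.98  0.45] w 0.695 q6 -0.77
delta mm [-1.5  1.  -0.8]
```

```bash
python3 -m creep '[[-0.5,0.5,-4,0,0.003,-0.15],[-0.5,0.5,-4,0.001,0.003,-0.15],[0,0.5,-4,0.001,0.003,-0.15]]' -1 60
python3 st.py 537 210.8 97
python3 cap.py w18.png 0.108
```

```text
clock: 41.32
tcp_pos: [0.5379, 0.2088, 0.0966]
orientation: [0.96, 0.281, 0.001, 0.005]
ft_force: [-5.6, -3.0, 20.2]
gripper_width: 0.697
41.325 tcp [537.9 208.8  96.6] jaw 32.7 tilt rv needed [0.0084 0.0043 0.    ] F [-5.6 -3.  20.2] M [-0.64  1.19  0.58] w 0.697 q6 -0.31
delta mm [-0.9  2.   0.4]
cap ctr (array([0.53711842, 0.20996401]), np.float64(0.03562632806463757))
line deg 33.4 511 z med 0.1095
```

```bash
python3 -m creep '[[0,1,-4,0.004,0.002,-0.15],[0,1,-4,0.004,0.002,-0.15],[0,0.5,-4,0.001,0.002,-0.15]]' -1 60
python3 st.py 537 210.8 97
python3 cap.py w19.png 0.108
```

```text
clock: 41.75
tcp_pos: [0.5369, 0.2073, 0.0962]
orientation: [0.998, 0.057, -0.001, 0.004]
ft_force: [-6.9, -4.7, 23.0]
gripper_width: 0.698
41.75 tcp [536.9 207.3  96.2] jaw 6.48 tilt rv needed [ 0.0083 -0.0008  0.    ] F [-6.9 -4.7 23. ] M [-0.69  1.42  0.58] w 0.698 q6 0.14
delta mm [0.1 3.5 0.8]
cap ctr (array([0.53701455, 0.2091272 ]), np.float64(0.03551682757712345))
line deg 7.32 508 z med 0.1091
```

View pics/w19.png

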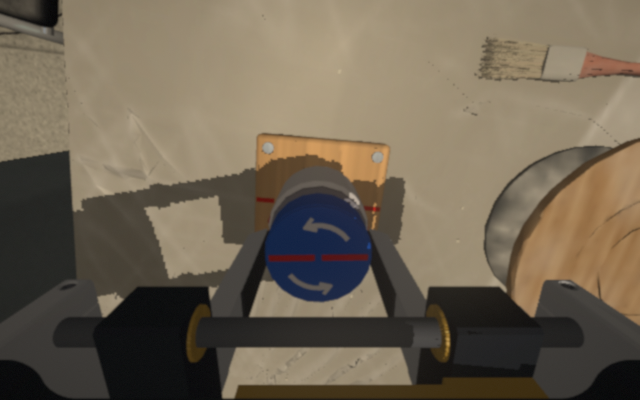

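The cap line is at 7.3° and the tub line at 1.6°, so I'll turn the last 6° or so.

```bash
python3 -m creep '[[0,1,-4,0.004,0,-0.06],[0,1,-4,0.004,0,-0.05],[0,0,-2,0,0,0]]' -1 60
python3 st.py 537 210.8 97
python3 cap.py w20.png 0.108
```

```text
clock: 42.18
tcp_pos: [0.5366, 0.2075, 0.0966]
orientation: [1.0, 0.001, 0.002, 0.002]
ft_force: [-2.2, -0.1, 8.0]
gripper_width: 0.699
42.175 tcp [536.6 207.5  96.6] jaw 0.08 tilt rv needed [0.0033 0.0038 0.    ] F [-2.2 -0.1  8. ] M [0.06 0.62 0.32] w 0.699 q6 0.25
delta mm [0.4 3.3 0.4]
cap ctr (array([0.5368005, 0.209287 ]), np.float64(0.03561171954335292))
line deg 0.61 514 z med 0.1094
```

```bash
python3 -m creep '[[0,0,2,0,0,0],[0,0,2,0,0,0],[0,0,1,0,0,0]]' -1 30
python3 st.py 537 210.8 102
python3 -m creep '[[0,0,0,0,0,0],[0,0,0,0,0,0],[0,0,0,0,0,0],[0,0,0,0,0,0],[0,0,15,0,0,0],[0,0,40,0,0,0]]' 1 30
python3 -m creep '[[0,0,40,0,0,0],[0,0,40,0,0,0],[-30,-30,20,0,0,0],[-30,-50,0,0,0,0],[0,0,0,0,0,0]]' 1 30
python3 st.py 537 210.8 102
python3 cap.py w21.png 0.114
python3 - <<'E'
from h import *
s=snap('wrist','w21.png'); P=cloud(s); hsv=cv2.cvtColor(s['pixels'],cv2.COLOR_RGB2HSV)
f=(P[...,2]>.01)&(P[...,2]<.021)&(P[...,0]>.43)&(P[...,0]<.65)&(P[...,1]>.1)&(P[...,1]<.32)
print('foot',cv2.minAreaRect(P[f][:,:2].astype(np.float32)))
r=((hsv[...,0]<10)|(hsv[...,0]>168))&(hsv[...,1]>110)&f
p=P[r][:,:2].astype(np.float32); g=cv2.fitLine(p,cv2.DIST_L2,0,.01,.01).ravel(); print('footline',len(p),np.degrees(np.arctan2(g[1],g[0])))
snap('side','d21.png'); snap('scene','s21.png')
E
```

```text
clock: 42.6
tcp_pos: [0.5367, 0.2077, 0.1026]
orientation: [1.0, 0.001, 0.003, 0.001]
ft_force: [2.5, 0.6, -10.2]
gripper_width: 0.702
42.6 tcp [536.7 207.7 102.6] jaw 0.16 tilt rv needed [0.0029 0.0055 0.    ] F [  2.5   0.6 -10.2] M [ 0.11 -0.41  0.06] w 0.702 q6 0.25
delta mm [ 0.3  3.1 -0.6]
clock: 43.35
tcp_pos: [0.5345, 0.207, 0.1568]
orientation: [1.0, 0.001, -0.001, 0.002]
ft_force: [-0.0, 0.6, 0.3]
gripper_width: 0.999
clock: 43.98
tcp_pos: [0.4759, 0.126, 0.2697]
orientation: [1.0, 0.002, 0.007, 0.001]
ft_force: [-0.0, 1.5, 0.0]
gripper_width: 0.997
43.975 tcp [475.9 126.  269.7] jaw 0.21 tilt rv needed [0.0028 0.0137 0.    ] F [-0.   1.5  0. ] M [-0.03  0.09 -0.04] w 0.997 q6 0.12
delta mm [  61.1   84.8 -167.7]
cap ctr (array([0.5363564 , 0.20727332]), np.float64(0.03249134784902902))
line deg 1.14 172 z med 0.1154
foot ((0.5368034243583679, 0.21020443737506866), (0.11640696972608566, 0.11610043048858643), 1.6136937141418457)
footline 36 0.19992048
```

View pics/w21.png

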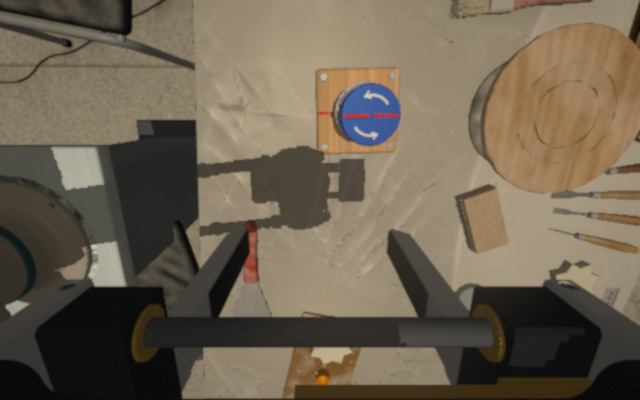

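View pics/d21.png

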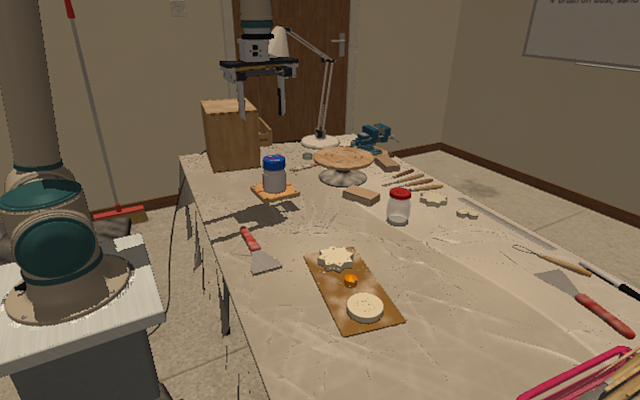

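The cap is on, and its red line is in line with the foot marks at y≈115. It held against a 10 N upward pull, and its top is at the same height as at the start. Next I'll check amber and the ornaments from above.

```bash
python3 -m creep '[[0,-50,0,0,0,0],[0,-50,0,0,0,0],[0,-50,0,0,0,0],[0,-50,0,0,0,0],[0,-50,0,0,0,0],[0,-50,0,0,0,0],[0,-50,20,0,0,0],[0,-30,20,0,0,0],[0,0,0,0,0,0]]' 1 30
python3 - <<'E'
from h import *
s=snap('wrist','w22.png'); P=cloud(s); px=s['pixels'];hsv=cv2.cvtColor(px,cv2.COLOR_RGB2HSV)
m=(P[...,2]>.016)&(P[...,2]<.034)&(P[...,1]<-.13)&(P[...,1]>-.42)&(P[...,0]>.4)&(P[...,0]<.58)
k,l,st,c=cv2.connectedComponentsWithStats(m.astype(np.uint8))
for i in range(1,k):
    if st[i,4]>40: print(st[i],np.median(px[l==i],0),ray(s,*c[i],.022)[:2].round(4),cv2.minEnclosingCircle(P[l==i][:,:2].astype(np.float32)),'z',np.percentile(P[l==i][:,2],[5,50,99]).round(4))
E
python3 st.py
```

```text
clock: 45.3
tcp_pos: [0.4876, -0.2564, 0.3035]
orientation: [1.0, 0.011, 0.004, -0.003]
ft_force: [0.5, 0.2, 0.2]
gripper_width: 0.999
[ 303   99   53   54 1793] [195. 178. 142.] [ 0.5053 -0.1908] ((0.5058104395866394, -0.1917477399110794), 0.04101388528943062) z [0.0239 0.0253 0.0302]
[311 169  16  16 202] [91. 56. 21.] [ 0.4914 -0.2705] ((0.4913432002067566, -0.2708721458911896), 0.012877308763563633) z [0.0208 0.0249 0.0295]
[ 285  202   41   39 1220] [132.5 117.   89. ] [ 0.4716 -0.3463] ((0.4716506600379944, -0.34700044989585876), 0.0349486768245697) z [0.0204 0.022  0.0242]
45.35 tcp [ 487.  -254.8  302.5] jaw 1.35 tilt rv needed [-0.0083  0.0072  0.    ] F [-0.6 -0.3 -0.5] M [-0.07 -0.02 -0.04] w 0.999 q6 -0.64
```

View pics/w22.png

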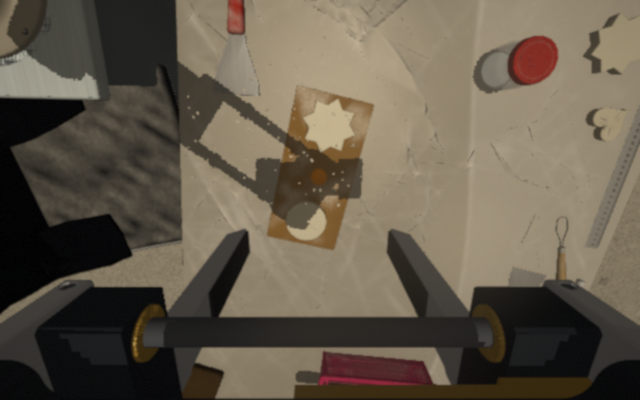

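Amber is upright at (318,176), about 3 mm from the midpoint. The star and medallion haven't moved. Before handing in, I'll rule out the small greenish disc beside the lamp as a green dye block.

```bash
python3 - <<'E'
from h import *
a=cv2.imread('pics/w4.png')[270:330,580:640]; b=cv2.imread('pics/s21.png')[160:190,240:285]; c=cv2.imread('pics/w1.png')[238:278,488:528]
cv2.imwrite('pics/tin.png',np.hstack([cv2.resize(q,(266,266),interpolation=cv2.INTER_CUBIC) for q in (a,b,c)]))
s=arm.snapshot('scene');P=cloud(s)
r=P[165:183,252:272].reshape(-1,3); r=r[(r[:,2]>.004)&(r[:,2]<.06)]
print(len(r),np.percentile(r,[2,50,98],axis=0).round(3))
E
```

```text
78 [[0.748 0.411 0.004]
 [0.772 0.439 0.008]
 [0.857 0.521 0.014]]
```

View pics/tin.png

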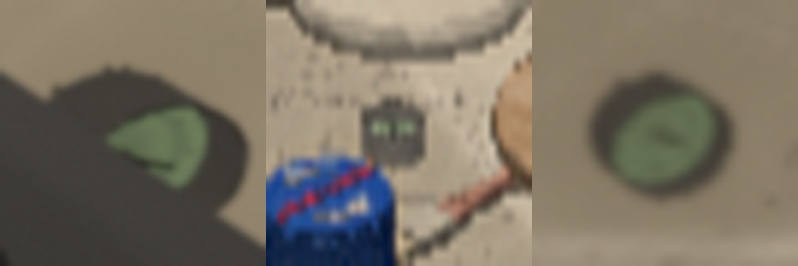

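That is a dark tin with a flat pale-green fill, not a dye block. Handing in.

```bash
python3 -c "
from station import arm
print(arm.job_done())"
```

```text
the job is handed in; nothing more can be done
None
```

The job is done and handed in at about 45 s of robot time; no verdict was reported.

**What I did:** I pressed the cap down and turned it anticlockwise (about 84°), then lifted it off and set it on clear table. I stood the amber block upright on the hardboard and dropped the three strays present (brown, violet and blue) into the tub. Then I put the cap back on, pressed it, turned it clockwise and let it spring up. I saw no red or green block; a greenish disc by the lamp turned out to be a tin.

**Last checks:**
- **Cap:** its line is at 1.1° and the tub at 1.6° (outline of the foot). The foot's red marks alone gave 0.2°, so the two disagree slightly, but both are well within the limit. The top is at its starting height, and the cap held against a 10 N upward pull.
- **Cap centre:** one oblique view put it about 3 mm off the foot centre. I took that as camera error, because the neck allows only 2 mm of play, and did not check it again.
- **Strays:** I saw all three inside the tub before closing it.
- **Amber:** upright and about 3 mm from the midpoint.
- **Other things:** the star and medallion are within about 2 mm of where they were. The jar, sander and scraper looked unmoved in the pictures, but I did not measure them again at the end.

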